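# Clear the pile off the battery pack and put each thing in its holder

## Task

Somebody piled things on the laptop battery pack: take the pile apart from the top and put each thing in its own grey, cork-lined holder. The flux tin goes in the smaller round dish, the solder spool in the larger round dish, the USB stick in the short cradle and the battery pack in the long cradle, each lying flat on the holder's floor inside its lip or corner stops, the stick and the pack lined up with their cradles. Keep the tin and the spool upright all the time.

Things in the scene. Friction and masses are not known exactly. Their poses are not given: they have to be found in the camera images.
- flux_tin_center (a point): Centre of the round flat flux tin, 47 mm across and 20 mm high, cream with a green lid; it starts on top of the solder spool, the point is half-way up, z up. Grip it across the 47 mm with the fingertips 3 to 9 mm above its underside, so that they stay off the spool's flange.
- solder_spool_center (a point): Centre of the solder spool standing on its flange: black flanges 55 mm across (bottom one 5 mm thick, top one 6 mm thick), white core 34 mm across, 38 mm high in all; it starts standing on one end half of the battery pack with the tin on it; the point is half-way up, z up. Grip it across the flanges; the spool overhangs the pack's sides by 5 mm.
- usb_stick_center (a point): Centre of the USB stick: 18 mm wide (x), 54 mm long (y), 9 mm thick, blue with a metal plug; it starts lying flat on the other end half of the battery pack; the point is half-way up, z up. Grip it across the 18 mm.
- battery_pack_center (a point): Centre of the laptop battery pack, a flat black bar 45 mm wide (x), 200 mm long (y), 19 mm thick, lying flat on the worktop under the pile; the point is half-way up, z up. Grip it across the 45 mm at its middle.
- small_dish_floor (a point): Middle of the inner floor of the smaller grey round dish with a cork-lined floor, fixed to the worktop: inside 66 mm across, outside 76 mm, floor 4 mm above the worktop, lip 4 mm above the floor. Place of the flux tin.
- large_dish_floor (a point): Middle of the inner floor of the larger grey round dish with a cork-lined floor, fixed to the worktop: inside 80 mm across, outside 90 mm, floor 4 mm above the worktop, lip 4 mm above the floor. Place of the solder spool.
- short_cradle_floor (a point): Middle of the floor of the short grey cork-lined cradle, a plate fixed to the worktop with an L-shaped stop at each corner: clear size between the stops 38 mm (x) by 74 mm (y), floor 4 mm above the worktop, stops 4 mm above the floor, each reaching 11 mm along its sides; the sides are open between them. Place of the USB stick, its length along the cradle's y, either way round.
- long_cradle_floor (a point): Middle of the floor of the long grey cork-lined cradle, a plate fixed to the worktop with an L-shaped stop at each corner: clear size between the stops 65 mm (x) by 220 mm (y), floor 4 mm above the worktop, stops 4 mm above the floor, each reaching 18 mm along its sides; the sides are open between them. Place of the battery pack, its length along the cradle's y, either way round.
There are look-alikes about, which are no part of the job. What is shaped like the part that bears usb_stick_center but yellow is not meant.

How it is judged:
By the outcome, as a careful person would: the job done as asked, in the order asked, and still so for the second after the job is handed in, with the robot touching nothing.
It also fails if it takes over 112 s, if anything falls off the work surface, if the arm or the gripper's body presses on something with over 40 N, if the wrist force passes 120 N, or if a joint passes its speed limit or range.

## Robot

A 6-joint arm with a two-finger parallel gripper is mounted at the origin on a cart in front of the work surface, level with it; the furniture and walls round the work are solid. World frame = base frame: x ahead of the robot, y to its left, z up, the work surface at z = 0. Lengths are in mm, angles in rad, forces in N, time in s.
With the tool pointing down it reaches from about 275 to 1000 mm from the base axis. Payload 8.4 kg.
Tool frame: the origin (TCP) lies midway between the tips of the shut fingers; the grasp point (between the pads) lies 19 mm behind it; z points along the fingers, y is the line along which they close (so a half turn about z gives the same grasp; the last joint's range is limited). The gripper opens to 85 mm and grips with 20 to 120 N. Pads are 22 mm wide; open, the fingers measure 114 mm over their backs; the gripper's body (76 mm by 85 mm) begins 54 mm behind the grasp point. The pads swing forward as they close: fully open they stand 13 mm farther back than shut.
Start: joints at [-1.19, 0.353, 1.633, -0, 1.155, -0.002], TCP at [233.448, -579.767, 231.281] pointing down, gripper open.
Joint ranges: [-2.63, 2.63], [-0.92, 2.1], [0.06, 2.66], [-1.3, 4.44], [0, 2.69], [-3.02, 3.02]. Speed limits (rad/s): [2.22, 2.22, 2.79, 3.14, 3.14, 3.14].

## Interface

Orientations are given as [roll, pitch, yaw] about the fixed x, y, z axes, in that order (R = Rz(yaw) Ry(pitch) Rx(roll)).
In Python, from rig import monitor, imaging, r gives the robot as it stands.
- The arm moves only by the tool drive_tool, never from a script. Its argument "plan" is a list of rows, each an object of numbers: "x", "y", "z": the shift along the tool's x, y, z in units of 50 mm (1.0 is 50 mm); "ax", "ay", "az": the turn, a rotation vector about the tool's x, y, z in units of 6 degrees (1.0 is 6 degrees); "hand": the finger opening in mm, from 0 to 85.4. In form: [{"x": .., "y": .., "z": .., "ax": .., "ay": .., "az": .., "hand": ..}, ...]. A call has 1 to 8 rows; each row is the pose to reach, as a shift and turn from the pose commanded when the call began, along the tool's axes at that moment; what a row does not reach only later rows make up. A row lasts 1/10 s, in which the tool goes at most 50 mm and 8.59 degrees, less where a joint would pass 70% of its speed; a pose out of reach is approached as far as the arm can. A call with a gripper value outside its range is refused whole. The fingers move at their own pace and stop on an object; "grip_force" is the grip in N (left out, the last holds). Time passes only in rows, so rows that repeat a pose let the fingers close. It gives the time, the measured TCP pose, the force, the opening and the grip force at its end, in the units of the state.
- monitor.sense(): the state, without advancing time (a new reading comes with each control period).
- imaging.grab_frame(name): name is "scene" or "top"; returns the picture (384x512x3 uint8, red, green, blue); there is no depth.
- imaging.camera_info(name): a dict with "mtx" (3x3 intrinsics, pixels), "R" (3x3) and "t" (3): a world point X has camera coordinates R X + t. Camera axes: x right, y down, z forward; pixel columns grow to the right and rows downward; lengths in mm; the calibration is good to about 2 mm. A picture is of the moment at which its call begins. camera_info takes no time and is no camera call.
- r.sign_off(): hands the job in; it is judged then, once.
The state is a dict: "clock": time; "qpos": joint angles; "qvel": joint speeds; "joint_efforts": joint torques, N m; "eef_pos": TCP position; "tcp_rot": TCP orientation; "contact_force": force on the tool from outside, world axes, zero at the start; "wrist_torque": the same for the moment, N m; "opening": opening from 0.0 (shut) to 1.0 (fully open); "grasp_force": force on a finger pad.
Only numpy, scipy, OpenCV 4.12 (cv2) and the standard library are available. Lean on these libraries where they do the work, as an engineer would, in place of code of your own. Each camera call takes 0.05 s, during which the arm holds its last target. There are 200 camera calls.

## Working session

There is one attempt and no reset: what is moved stays moved. The work goes in short steps, Python scripts to look and compute and a tool call to move; the robot and the scene stay as the last step left them, time stands still between calls to the robot, and variables do not carry over. Pictures are saved under pics/ and viewed, at most 14 in all, crops included, and the job is handed in when it is done.

Besides the shell and the picture viewer there is one more tool, called after "Request:" by a JSON object that holds its "api" and its "payload". drive_tool: Moves the arm, as the interface text tells. Its arguments: {"type":"object","properties":{"plan":{"type":"array","items":{"type":"object","properties":{"x":{"type":"number"},"y":{"type":"number"},"z":{"type":"number"},"ax":{"type":"number"},"ay":{"type":"number"},"az":{"type":"number"},"hand":{"type":"number"}}}},"grip_force":{"type":"number"}},"required":["plan"]}

```bash
mkdir -p pics; ls; python3 - <<'E'
from rig import monitor, imaging, r
import cv2
for n in("scene","top"):
    im=imaging.grab_frame(n); cv2.imwrite(f"pics/{n}0.png",im[:,:,::-1])
    c=imaging.camera_info(n); print(n,c)
print(monitor.sense())
E
```

```text
pics
scene {'mtx': array([[366.91099826,   0.        , 257.64712054],
       [  0.        , 366.91099826, 191.39904193],
       [  0.        ,   0.        ,   1.        ]]), 'R': array([[-0.754796  , -0.65595625,  0.0020983 ],
       [-0.34282971,  0.39175622, -0.85381196],
       [ 0.55924127, -0.64517321, -0.52057731]]), 't': array([431.10475507, 248.89027919, 871.93416863])}
top {'mtx': array([[420.20065149,   0.        , 249.20584785],
       [  0.        , 420.20065149, 189.47844041],
       [  0.        ,   0.        ,   1.        ]]), 'R': array([[ 0.01816849, -0.99980781, -0.00736513],
       [-0.99404032, -0.01727078, -0.10763625],
       [ 0.10748836,  0.00927682, -0.99416306]]), 't': array([  11.93802534,  564.06686344, 1058.79856717])}
{'clock': 0.1, 'qpos': array([-1.19037847e+00,  3.53596241e-01,  1.63403537e+00,  8.32433840e-06,
        1.15517941e+00, -2.39180214e-03]), 'qvel': array([-6.28201731e-04, -2.53336622e-03, -2.36262937e-03, -1.32231088e-03,
       -7.31351988e-05,  6.57969714e-04]), 'joint_efforts': array([-1.62496497e-03, -6.06361341e+01, -3.42817426e+01, -9.57692055e-05,
        3.84594852e-03, -3.70740656e-05]), 'eef_pos': array([ 233.31122308, -579.38101866,  230.63634364]), 'tcp_rot': array([-3.14037431e+00, -1.05256398e-05,  3.82806292e-01]), 'contact_force': array([-0.76468448, -0.54907859, -1.12131216]), 'wrist_torque': array([-0.01665871, -0.02068201,  0.03582046]), 'grasp_force': 0.0, 'opening': 0.9977516282613698}
```

View pics/scene0.png

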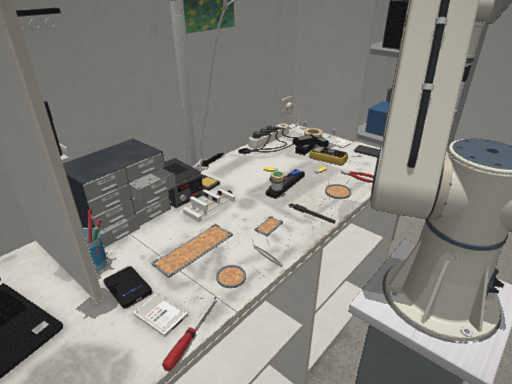

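View pics/top0.png

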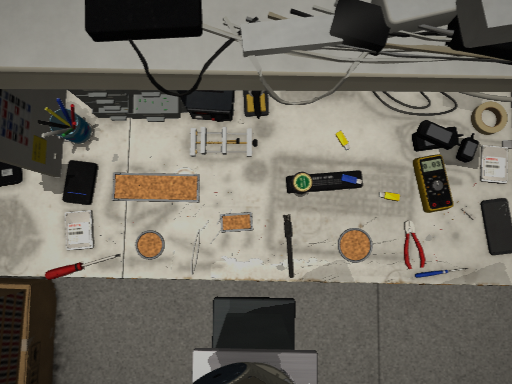

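The top view shows the pile: tin (302,182), with the pack running from (287,183) to (362,180) and the blue stick at (350,180). The yellow sticks at (342,140) and (390,196) are the look-alikes. The holders are the small dish (150,244), large dish (355,245), short cradle (237,222) and long cradle (156,187).

```bash
cat > h.py <<'E'
from rig import monitor, imaging, r
import cv2, numpy as np
def ray(cam,uv,z):
    c=imaging.camera_info(cam); uv=np.atleast_2d(np.float64(uv))
    d=np.c_[uv,np.ones(len(uv))]@np.linalg.inv(c["mtx"]).T@c["R"]
    o=-c["R"].T@c["t"]
    return o+d*((z-o[2])/d[:,2])[:,None]
def proj(cam,X):
    c=imaging.camera_info(cam); p=(c["R"]@np.asarray(X,float)+c["t"])@c["mtx"].T
    return p[:2]/p[2]
def blobs(mask,amin=40):
    cs,_=cv2.findContours(mask.astype(np.uint8),cv2.RETR_EXTERNAL,cv2.CHAIN_APPROX_NONE)
    return [c[:,0].astype(float) for c in cs if cv2.contourArea(c)>amin]
def rect(cam,c,z):
    "centre, long, short, angle of long side from +y (rad)"
    P=ray(cam,c,z)[:,:2].astype(np.float32)
    b=cv2.boxPoints(cv2.minAreaRect(P)); e=b[1]-b[0]; f=b[2]-b[1]
    l,s=(e,f) if np.hypot(*e)>np.hypot(*f) else (f,e)
    a=np.arctan2(-l[0],l[1]); a=(a+np.pi/2)%np.pi-np.pi/2
    return b.mean(0).round(1),np.hypot(*l).round(1),np.hypot(*s).round(1),a.round(4)
E
python3 - <<'E'
from h import *
for n in("top","scene"):
    im=cv2.imread(f"pics/{n}0.png"); hsv=cv2.cvtColor(im,cv2.COLOR_BGR2HSV); H,S,V=cv2.split(hsv)
    print(n,"cork")
    for c in blobs(cv2.morphologyEx(((H>5)&(H<20)&(S>90)&(V>110)).astype(np.uint8),cv2.MORPH_CLOSE,np.ones((3,3))),100): print(c.mean(0).round(),*rect(n,c,4))
    print("blue")
    for c in blobs((H>105)&(H<130)&(S>130)&(V>60),15): print(c.mean(0).round(),*rect(n,c,28))
    print("green")
    for c in blobs((H>40)&(H<95)&(S>70)&(V>30),15): print(c.mean(0).round(),*rect(n,c,77))
    print("dark")
    for c in blobs((V<60),300): 
        if abs(c.mean(0)-((325,182) if n=="top" else (285,182))).max()<25: print(c.mean(0).round(),*rect(n,c,19))
im=cv2.imread("pics/top0.png")[125:215,275:410]; a=cv2.resize(im,None,fx=5.5,fy=5.5,interpolation=2); cv2.imwrite("pics/c1.png",a)
E
```

```text
top cork
[149. 244.] [417.  281.1] 60.8 59.8 0.0185
[354. 245.] [ 426.9 -255.6] 76.0 75.2 0.0181
[236. 222.] [480.5  55.1] 71.6 35.9 0.0945
[156. 187.] [569.3 271.5] 217.6 63.6 -0.0025
blue
[428. 273.] [ 358.  -436.4] 69.0 9.1 0.1581
[349. 178.] [ 597.7 -236.5] 40.9 17.3 -0.2315
[ 60. 105.] [782.3 529.3] 37.4 7.1 -1.0611
green
[302. 182.] [ 580.4 -109.8] 31.6 30.2 -0.7778
[ 66. 132.] [694.9 486.5] 34.5 12.1 0.535
dark
[323. 181.] [ 586.9 -173.4] 199.1 58.2 0.0381
scene cork
[231. 276.] [418.3 279.5] 59.9 59.3 -0.2069
[192. 249.] [570.7 269.7] 217.7 62.5 -0.0088
[268. 225.] [481.4  53.4] 69.9 34.0 0.0873
[338. 191.] [ 427.8 -260.2] 71.2 70.1 -1.4882
blue
[294. 172.] [ 594.3 -231. ] 41.7 22.5 -0.1931
green
[ 95. 234.] [734.4 454.7] 60.7 9.0 0.9319
[277. 174.] [ 582.  -111.3] 26.9 21.0 -0.8515
[228.  17.] [ 4412. -3727.] 3386.8 152.9 0.769
[203.  14.] [ 4822.8 -3684.7] 4597.0 775.7 0.8851
dark
```

View pics/c1.png

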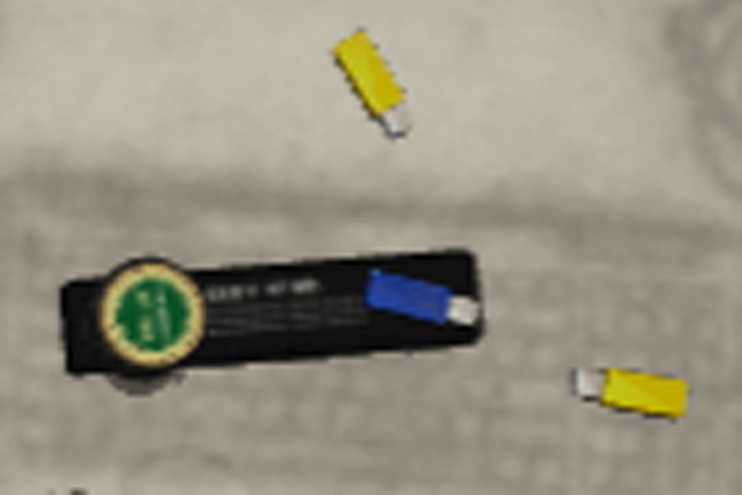

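The crop confirms it: the blue stick lies on the pack at crop (420,298). The two yellow ones, at crop (370,80) and (630,390), lie off the pack and are not meant. The tin sits on the spool at crop (152,312). Heights, sizes and reach all match, and the two cameras agree within about 2 mm.

```bash
cat >> h.py <<'E'
from scipy.spatial.transform import Rotation as Ro
def go(*targets):
    "tool-axis units from the present pose to x,y,z,yaw (pointing down)"
    s=monitor.sense(); p=s["eef_pos"]; R=Ro.from_euler("xyz",s["tcp_rot"])
    print("t",round(s["clock"],2),"pos",p.round(1),"rot",s["tcp_rot"].round(4),"op",round(s["opening"]*85.4,1),"F",s["contact_force"].round(1))
    for x,y,z,w in targets:
        d=R.inv().apply(np.array([x,y,z])-p)/50; a=(R.inv()*Ro.from_euler("xyz",[np.pi,0,w])).as_rotvec()
        print((x,y,z,w),"->",d.round(3),np.degrees(a/6).round(3))
E
python3 - <<'E'
from h import *
im=cv2.imread("pics/top0.png"); V=im.max(2)
up=[];lo=[]
for u in list(range(318,337)):
    rows=np.where(V[160:205,u]<70)[0]+160; up.append((u,rows.min()-.5)); lo.append((u,rows.max()+.5))
U=ray("top",up,19);L=ray("top",lo,0)
for P in(U,L):
    k=np.polyfit(P[:,1],P[:,0],1); print("slope",k,"angle",-np.arctan(k[0]))
go((581,-110.5,150,1.66))
E
```

```text
slope [-9.16304818e-02  5.97772920e+02] angle 0.0913753183948565
slope [-9.16057994e-02  5.51983192e+02] angle 0.09135084142135301
t 0.1 pos [ 233.3 -579.4  230.6] rot [-3.1404 -0.      0.3828] op 85.2 F [-0.8 -0.5 -1.1]
(581, -110.5, 150, 1.66) -> [ 9.953 -6.099  1.62 ] [-1.0000e-02 -8.0000e-03 -1.2196e+01]
```

Request:
{"api": "drive_tool", "payload": {"plan": [{"x": 5.3, "y": -3.25, "z": 0, "az": -8.1, "hand": 70}, {"x": 5.3, "y": -3.25, "z": 0, "az": -8.1, "hand": 70}, {"x": 5.3, "y": -3.25, "z": 0, "az": -8.1, "hand": 70}, {"x": 5.3, "y": -3.25, "z": 0, "az": -8.1, "hand": 70}, {"x": 5.3, "y": -3.25, "z": 0, "az": -8.1, "hand": 70}, {"x": 9.95, "y": -6.1, "z": 0.8, "az": -12.2, "hand": 70}, {"x": 9.95, "y": -6.1, "z": 0.8, "az": -12.2, "hand": 70}, {"x": 9.95, "y": -6.1, "z": 1.6, "az": -12.2, "hand": 70}], "grip_force": 30}}

```text
invalid input
```

```bash
python3 -c "
from h import *
go((581,-110.5,130,1.66),(581,-110.5,61,1.66))"
```

```text
t 0.1 pos [ 233.3 -579.4  230.6] rot [-3.1404 -0.      0.3828] op 85.2 F [-0.8 -0.5 -1.1]
(581, -110.5, 130, 1.66) -> [ 9.953 -6.099  2.02 ] [-1.0000e-02 -8.0000e-03 -1.2196e+01]
(581, -110.5, 61, 1.66) -> [ 9.953 -6.097  3.4  ] [-1.0000e-02 -8.0000e-03 -1.2196e+01]
```

Request:
{"api": "drive_tool", "payload": {"plan": [{"x": 0.8, "y": -0.5, "z": 0, "ax": 0, "ay": 0, "az": -1.2, "hand": 70}, {"x": 1.6, "y": -1.0, "z": 0, "ax": 0, "ay": 0, "az": -2.4, "hand": 70}], "grip_force": 30}}

```text
clock: 0.3
eef_pos: [288.8, -502.9, 230.7]
tcp_rot: [-3.141, -0.0, 0.637]
contact_force: [1.1, 0.9, -0.2]
opening: 0.816
grasp_force: 0.0
```

```bash
python3 -c "
from h import *
go((581,-110.5,150,1.66))"
```

```text
t 0.3 pos [ 288.8 -502.9  230.7] rot [-3.1408e+00 -2.0000e-04  6.3650e-01] op 69.7 F [ 1.1  0.9 -0.2]
(581, -110.5, 150, 1.66) -> [ 9.364 -2.837  1.617] [-6.000e-03 -5.000e-03 -9.773e+00]
```

Request:
{"api": "drive_tool", "payload": {"plan": [{"x": 0.95, "y": -0.3, "z": 0, "ax": 0, "ay": 0, "az": -1.2, "hand": 70}, {"x": 1.9, "y": -0.6, "z": 0, "ax": 0, "ay": 0, "az": -2.4, "hand": 70}, {"x": 2.8, "y": -0.85, "z": 0, "ax": 0, "ay": 0, "az": -3.6, "hand": 70}, {"x": 3.7, "y": -1.1, "z": 0.2, "ax": 0, "ay": 0, "az": -4.8, "hand": 70}, {"x": 4.65, "y": -1.4, "z": 0.4, "ax": 0, "ay": 0, "az": -6.0, "hand": 70}, {"x": 5.6, "y": -1.7, "z": 0.6, "ax": 0, "ay": 0, "az": -7.2, "hand": 70}, {"x": 6.5, "y": -2.0, "z": 0.8, "ax": 0, "ay": 0, "az": -8.4, "hand": 70}, {"x": 7.5, "y": -2.3, "z": 1.0, "ax": 0, "ay": 0, "az": -9.6, "hand": 70}]}}

```text
clock: 1.1
eef_pos: [521.6, -189.3, 181.3]
tcp_rot: [-3.141, -0.0, 1.645]
contact_force: [1.1, -0.3, 0.0]
opening: 0.819
grasp_force: 0.0
```

```bash
python3 -c "
from h import *
go((581,-110.5,130,1.66),(581,-110.5,61,1.66))"
```

```text
t 1.1 pos [ 521.6 -189.3  181.3] rot [-3.1411e+00 -1.0000e-04  1.6446e+00] op 70.0 F [ 1.1 -0.3  0. ]
(581, -110.5, 130, 1.66) -> [1.483 1.302 1.025] [-0.004 -0.001 -0.147]
(581, -110.5, 61, 1.66) -> [1.483 1.303 2.405] [-0.004 -0.001 -0.147]
```

Request:
{"api": "drive_tool", "payload": {"plan": [{"x": 0.75, "y": 0.65, "z": 0.5, "ax": 0, "ay": 0, "az": -0.15, "hand": 75}, {"x": 1.48, "y": 1.3, "z": 1.02, "ax": 0, "ay": 0, "az": -0.15, "hand": 75}, {"x": 1.48, "y": 1.3, "z": 1.3, "ax": 0, "ay": 0, "az": -0.15, "hand": 75}, {"x": 1.48, "y": 1.3, "z": 1.3, "ax": 0, "ay": 0, "az": -0.15, "hand": 75}]}}

```text
clock: 1.5
eef_pos: [579.6, -110.9, 114.0]
tcp_rot: [-3.137, -0.002, 1.658]
contact_force: [-0.5, 0.3, 0.1]
opening: 0.878
grasp_force: 0.0
```

```bash
python3 - <<'E'
from h import *
go((581,-110.5,61,1.66))
im=imaging.grab_frame("scene")[:,:,::-1][110:230,220:380]; cv2.imwrite("pics/s1.png",cv2.resize(im,None,fx=5,fy=5,interpolation=2))
E
```

```text
t 1.5 pos [ 579.6 -110.9  114. ] rot [-3.1368e+00 -1.5000e-03  1.6579e+00] op 75.0 F [-0.5  0.3  0.1]
(581, -110.5, 61, 1.66) -> [0.004 0.033 1.06 ] [-0.046 -0.014 -0.02 ]
```

View pics/s1.png

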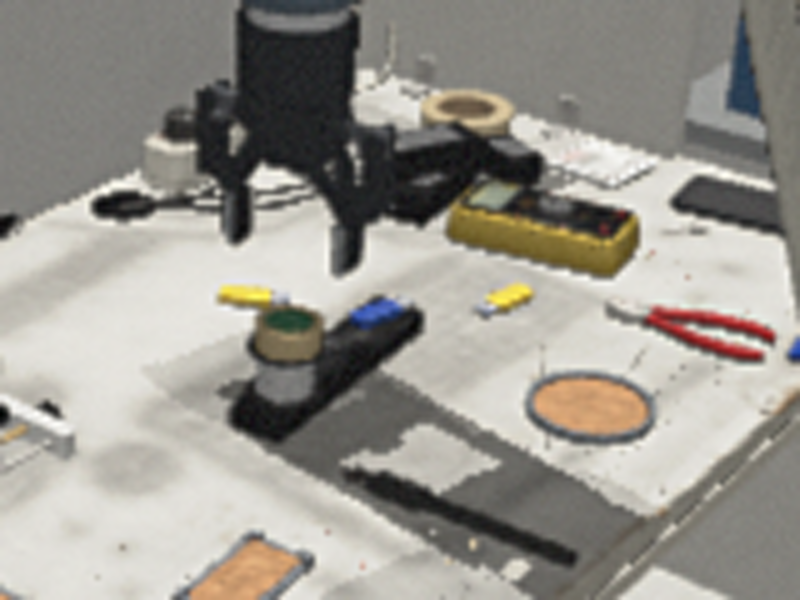

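The gripper's fingers, at crop (240,240) and (345,270), straddle the tin at crop (288,330) with clearance. I'll go down and grip.

Request:
{"api": "drive_tool", "payload": {"plan": [{"x": 0, "y": 0.03, "z": 0.4, "ax": 0, "ay": 0, "az": 0, "hand": 75}, {"x": 0, "y": 0.03, "z": 0.8, "ax": 0, "ay": 0, "az": 0, "hand": 75}, {"x": 0, "y": 0.03, "z": 1.05, "ax": 0, "ay": 0, "az": 0, "hand": 75}, {"x": 0, "y": 0.03, "z": 1.05, "ax": 0, "ay": 0, "az": 0, "hand": 75}, {"x": 0, "y": 0.03, "z": 1.05, "ax": 0, "ay": 0, "az": 0, "hand": 60}, {"x": 0, "y": 0.03, "z": 1.05, "ax": 0, "ay": 0, "az": 0, "hand": 40}, {"x": 0, "y": 0.03, "z": 1.05, "ax": 0, "ay": 0, "az": 0, "hand": 40}, {"x": 0, "y": 0.03, "z": 1.05, "ax": 0, "ay": 0, "az": 0, "hand": 40}], "grip_force": 30}}

```text
clock: 2.35
eef_pos: [582.9, -113.3, 65.8]
tcp_rot: [3.14, 0.001, 1.655]
contact_force: [-2.0, -1.8, 5.3]
opening: 0.526
grasp_force: 30.1
```

```bash
python3 -c "
from h import *
go((581,-110.5,61,1.66));print(monitor.sense()['grasp_force'])"
```

```text
t 2.35 pos [ 582.9 -113.3   65.8] rot [3.1400e+00 8.0000e-04 1.6552e+00] op 44.9 F [-2.  -1.8  5.3]
(581, -110.5, 61, 1.66) -> [ 0.059 -0.034  0.097] [ 0.015  0.008 -0.046]
30.072993636131287
```

Request:
{"api": "drive_tool", "payload": {"plan": [{"x": 0, "y": 0, "z": 0, "ax": 0, "ay": 0, "az": 0, "hand": 40}, {"x": 0, "y": 0, "z": 0, "ax": 0, "ay": 0, "az": 0, "hand": 40}]}}

```text
clock: 2.55
eef_pos: [583.0, -113.3, 65.9]
tcp_rot: [3.14, 0.001, 1.655]
contact_force: [-2.1, -2.5, 5.6]
opening: 0.529
grasp_force: 30.1
```

```bash
python3 - <<'E'
from h import *
go((581,-110.5,61,1.66))
im=imaging.grab_frame("scene")[:,:,::-1][140:220,235:345]; cv2.imwrite("pics/s2.png",cv2.resize(im,None,fx=7,fy=7,interpolation=2))
E
```

```text
t 2.55 pos [ 583.  -113.3   65.9] rot [3.1399e+00 8.0000e-04 1.6552e+00] op 45.2 F [-2.1 -2.5  5.6]
(581, -110.5, 61, 1.66) -> [ 0.058 -0.035  0.098] [ 0.016  0.008 -0.046]
```

View pics/s2.png

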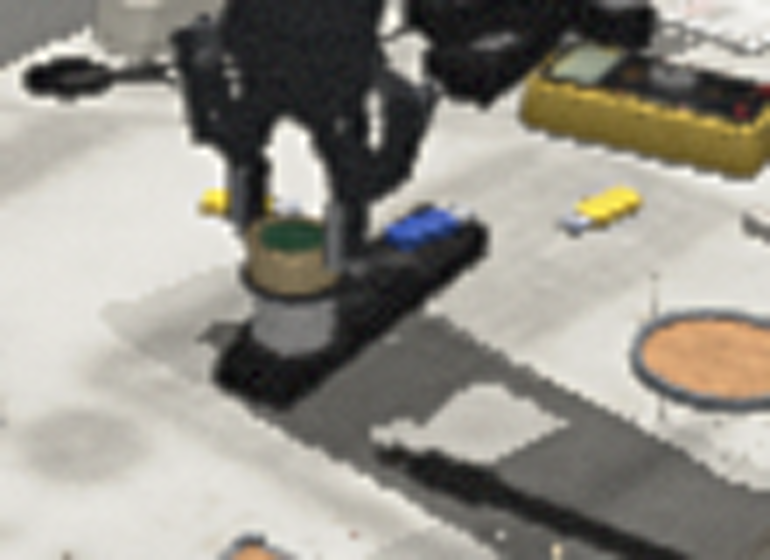

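The tin is held between the tips, at crop (245,225) and (338,250), and the tips look clear of the flange. I'll lift slowly.

Request:
{"api": "drive_tool", "payload": {"plan": [{"x": 0, "y": 0, "z": -0.1, "ax": 0, "ay": 0, "az": 0, "hand": 40}, {"x": 0, "y": 0, "z": -0.3, "ax": 0, "ay": 0, "az": 0, "hand": 40}, {"x": 0, "y": 0, "z": -0.7, "ax": 0, "ay": 0, "az": 0, "hand": 40}, {"x": 0, "y": 0, "z": -1.1, "ax": 0, "ay": 0, "az": 0, "hand": 40}, {"x": 0, "y": 0, "z": -1.1, "ax": 0, "ay": 0, "az": 0, "hand": 40}, {"x": 0, "y": 0, "z": -1.1, "ax": 0, "ay": 0, "az": 0, "hand": 40}]}}

```text
clock: 3.2
eef_pos: [582.6, -112.8, 120.0]
tcp_rot: [3.14, 0.0, 1.655]
contact_force: [0.5, -0.5, -1.3]
opening: 0.529
grasp_force: 30.8
```

```bash
python3 - <<'E'
from h import *
go((417.5,280.5,130,1.57),(417.5,280.5,20,1.57))
im=imaging.grab_frame("scene")[:,:,::-1][130:220,235:345]; cv2.imwrite("pics/s3.png",cv2.resize(im,None,fx=6.5,fy=6.5,interpolation=2))
cv2.imwrite("pics/t1.png",imaging.grab_frame("top")[:,:,::-1])
E
```

```text
t 3.2 pos [ 582.6 -112.8  120. ] rot [3.1402e+00 3.0000e-04 1.6552e+00] op 45.1 F [ 0.5 -0.5 -1.3]
(417.5, 280.5, 130, 1.57) -> [ 8.117 -2.628 -0.206] [0.014 0.003 0.813]
(417.5, 280.5, 20, 1.57) -> [ 8.117 -2.631  1.994] [0.014 0.003 0.813]
```

View pics/s3.png

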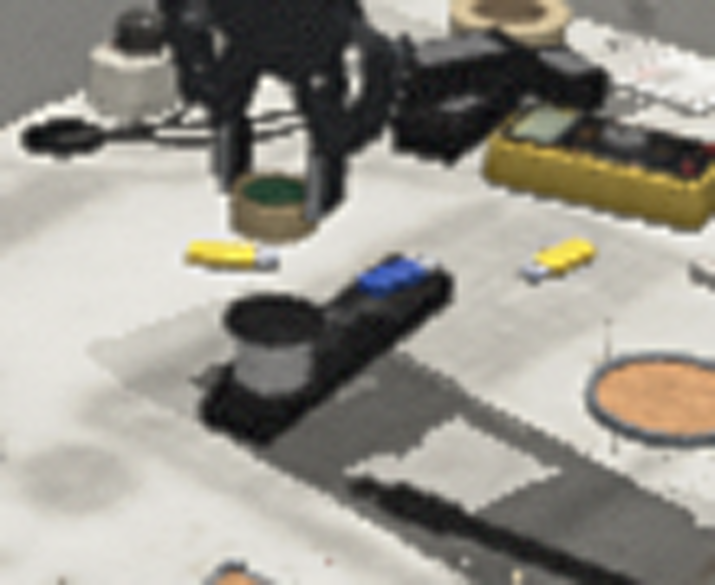

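The lifted tin is level at crop (272,205), and the spool at crop (275,345) stayed behind. I'll measure where the tin sits in the hand before placing.

```bash
python3 - <<'E'
from h import *
c=imaging.camera_info("scene")
im=cv2.cvtColor(np.ascontiguousarray(imaging.grab_frame("scene")),cv2.COLOR_RGB2HSV);H,S,V=cv2.split(im)
m=(H>40)&(H<95)&(S>70)&(V>30); m[:, :240]=0; m[:130]=0
for b in blobs(m,15): print(b.min(0),b.max(0),*rect("scene",b,131.))
m=(H>12)&(H<95)&(S>60)&(V>30);m[:,:260]=0;m[:150]=0;m[168:]=0;m[:,290:]=0
for b in blobs(m,15): print(b.min(0),b.max(0))
for z in(111,131): print([proj("scene",(582.6+23.5*np.cos(a),-110+23.5*np.sin(a),z)).round(1) for a in (0,1.57,3.14,4.71)])
E
```

```text
[274. 158.] [281. 161.] [ 579.8 -108.4] 23.2 21.9 -0.8512
[264. 157.] [282. 167.]
[array([271.4, 162.4]), array([272.5, 167. ]), array([282.6, 166.7]), array([281.4, 162.1])]
[array([271.6, 157. ]), array([272.6, 161.5]), array([282.8, 161.2]), array([281.6, 156.7])]
```

Request:
{"api": "drive_tool", "payload": {"plan": [{"x": 0.4, "y": -0.13, "z": -0.2, "ax": 0, "ay": 0, "az": 0.1, "hand": 40}, {"x": 1.1, "y": -0.36, "z": -0.2, "ax": 0, "ay": 0, "az": 0.2, "hand": 40}, {"x": 1.9, "y": -0.62, "z": -0.2, "ax": 0, "ay": 0, "az": 0.3, "hand": 40}, {"x": 2.7, "y": -0.88, "z": -0.2, "ax": 0, "ay": 0, "az": 0.4, "hand": 40}, {"x": 3.5, "y": -1.14, "z": -0.2, "ax": 0, "ay": 0, "az": 0.5, "hand": 40}, {"x": 4.3, "y": -1.4, "z": -0.2, "ax": 0, "ay": 0, "az": 0.6, "hand": 40}, {"x": 5.1, "y": -1.66, "z": -0.2, "ax": 0, "ay": 0, "az": 0.7, "hand": 40}, {"x": 5.9, "y": -1.92, "z": -0.2, "ax": 0, "ay": 0, "az": 0.8, "hand": 40}]}}

```text
clock: 4.15
eef_pos: [460.5, 174.3, 128.7]
tcp_rot: [-3.14, 0.0, 1.571]
contact_force: [0.7, -0.5, -0.3]
opening: 0.529
grasp_force: 30.8
```

```bash
python3 -c "
from h import *
go((418,277.5,130,1.57),(418,277.5,40,1.57))"
```

```text
t 4.15 pos [460.5 174.3 128.7] rot [-3.1405e+00  4.0000e-04  1.5707e+00] op 45.2 F [ 0.7 -0.5 -0.3]
(418, 277.5, 130, 1.57) -> [ 2.065 -0.85  -0.026] [-0.011  0.004  0.006]
(418, 277.5, 40, 1.57) -> [ 2.065 -0.848  1.774] [-0.011  0.004  0.006]
```

Request:
{"api": "drive_tool", "payload": {"plan": [{"x": 0.7, "y": -0.28, "z": 0, "ax": 0, "ay": 0, "az": 0, "hand": 40}, {"x": 1.4, "y": -0.57, "z": 0, "ax": 0, "ay": 0, "az": 0, "hand": 40}, {"x": 2.06, "y": -0.85, "z": 0.2, "ax": 0, "ay": 0, "az": 0, "hand": 40}, {"x": 2.06, "y": -0.85, "z": 0.9, "ax": 0, "ay": 0, "az": 0, "hand": 40}, {"x": 2.06, "y": -0.85, "z": 1.5, "ax": 0, "ay": 0, "az": 0, "hand": 40}, {"x": 2.06, "y": -0.85, "z": 1.77, "ax": 0, "ay": 0, "az": 0, "hand": 40}, {"x": 2.06, "y": -0.85, "z": 1.77, "ax": 0, "ay": 0, "az": 0, "hand": 40}]}}

```text
clock: 4.85
eef_pos: [417.8, 275.0, 38.9]
tcp_rot: [-3.138, 0.002, 1.571]
contact_force: [-0.2, -0.7, -1.6]
opening: 0.529
grasp_force: 30.9
```

```bash
python3 - <<'E'
from h import *
go((418,277.5,13.5,1.57))
im=imaging.grab_frame("scene")[:,:,::-1][220:310,180:300]; cv2.imwrite("pics/s4.png",cv2.resize(im,None,fx=6,fy=6,interpolation=2))
h=cv2.cvtColor(np.ascontiguousarray(imaging.grab_frame("scene")),cv2.COLOR_RGB2HSV);H,S,V=cv2.split(h)
m=(H>40)&(H<95)&(S>70)&(V>30); m[:, :180]=0; m[:220]=0
for b in blobs(m,10): print(b.min(0),b.max(0),*rect("scene",b,51.))
E
```

```text
t 4.85 pos [417.8 275.   38.9] rot [-3.1378e+00  2.5000e-03  1.5713e+00] op 45.2 F [-0.2 -0.7 -1.6]
(418, 277.5, 13.5, 1.57) -> [0.051 0.007 0.508] [-0.036  0.024  0.012]
[224. 257.] [233. 264.] [423.1 279.8] 25.8 22.1 0.7727
```

View pics/s4.png

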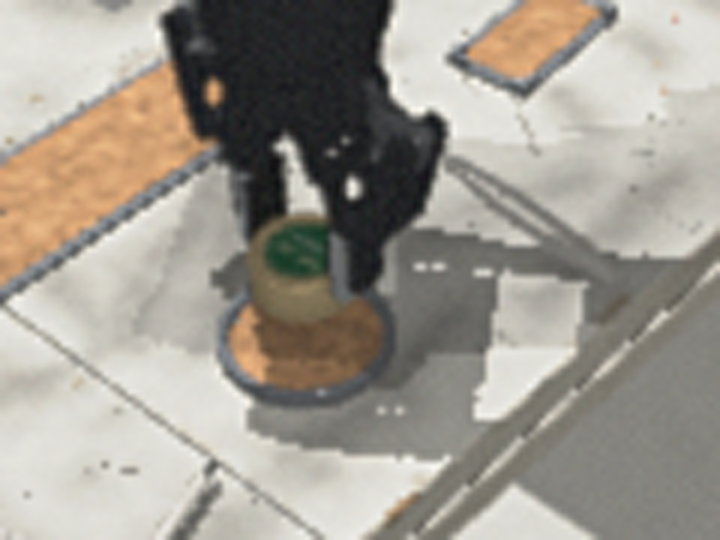

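The tin is level above the small dish: tin at crop (295,265), dish at (305,345). I'll lower it and release.

Request:
{"api": "drive_tool", "payload": {"plan": [{"x": 0.04, "y": 0, "z": 0.25, "ax": 0, "ay": 0, "az": 0, "hand": 40}, {"x": 0.04, "y": 0, "z": 0.4, "ax": 0, "ay": 0, "az": 0, "hand": 40}, {"x": 0.04, "y": 0, "z": 0.48, "ax": 0, "ay": 0, "az": 0, "hand": 40}, {"x": 0.04, "y": 0, "z": 0.5, "ax": 0, "ay": 0, "az": 0, "hand": 40}, {"x": 0.04, "y": 0, "z": 0.51, "ax": 0, "ay": 0, "az": 0, "hand": 40}, {"x": 0.04, "y": 0, "z": 0.51, "ax": 0, "ay": 0, "az": 0, "hand": 40}]}}

```text
clock: 5.55
eef_pos: [419.3, 278.1, 15.5]
tcp_rot: [3.141, -0.0, 1.571]
contact_force: [0.2, -0.3, -0.4]
opening: 0.531
grasp_force: 30.9
```

Request:
{"api": "drive_tool", "payload": {"plan": [{"x": 0, "y": 0, "z": 0.03, "ax": 0, "ay": 0, "az": 0, "hand": 40}, {"x": 0, "y": 0, "z": 0.04, "ax": 0, "ay": 0, "az": 0, "hand": 40}, {"x": 0, "y": 0, "z": 0.04, "ax": 0, "ay": 0, "az": 0, "hand": 40}]}}

```text
clock: 5.85
eef_pos: [419.2, 278.0, 13.4]
tcp_rot: [3.142, -0.0, 1.571]
contact_force: [0.2, -0.1, -0.4]
opening: 0.529
grasp_force: 30.9
```

Request:
{"api": "drive_tool", "payload": {"plan": [{"x": 0, "y": 0, "z": 0.02, "ax": 0, "ay": 0, "az": 0, "hand": 40}, {"x": 0, "y": 0, "z": 0.03, "ax": 0, "ay": 0, "az": 0, "hand": 40}, {"x": 0, "y": 0, "z": 0.03, "ax": 0, "ay": 0, "az": 0, "hand": 40}]}}

```text
clock: 6.15
eef_pos: [419.3, 278.1, 12.8]
tcp_rot: [3.141, -0.0, 1.571]
contact_force: [-3.2, -2.6, 15.0]
opening: 0.529
grasp_force: 32.2
```

Contact at the predicted height. Releasing.

Request:
{"api": "drive_tool", "payload": {"plan": [{"x": 0, "y": 0, "z": -0.01, "ax": 0, "ay": 0, "az": 0, "hand": 50}, {"x": 0, "y": 0, "z": -0.01, "ax": 0, "ay": 0, "az": 0, "hand": 65}, {"x": 0, "y": 0, "z": -0.01, "ax": 0, "ay": 0, "az": 0, "hand": 65}, {"x": 0, "y": 0, "z": -0.2, "ax": 0, "ay": 0, "az": 0, "hand": 65}, {"x": 0, "y": 0, "z": -0.8, "ax": 0, "ay": 0, "az": 0, "hand": 65}, {"x": 0, "y": 0, "z": -1.6, "ax": 0, "ay": 0, "az": 0, "hand": 75}, {"x": 0, "y": 0, "z": -2.3, "ax": 0, "ay": 0, "az": 0, "hand": 75}, {"x": -0.5, "y": 0, "z": -2.3, "ax": 0, "ay": 0, "az": 0, "hand": 75}]}}

```text
clock: 6.95
eef_pos: [422.6, 256.2, 132.0]
tcp_rot: [3.134, -0.005, 1.573]
contact_force: [1.6, -0.3, -0.7]
opening: 0.878
grasp_force: 0.0
```

```bash
python3 - <<'E'
from h import *
s=imaging.grab_frame("scene"); t=imaging.grab_frame("top")
h=cv2.cvtColor(np.ascontiguousarray(s),cv2.COLOR_RGB2HSV);H,S,V=cv2.split(h)
m=(H>40)&(H<95)&(S>70)&(V>30); m[:, :180]=0; m[:220]=0
for b in blobs(m,10): print("tin",*rect("scene",b,24.))
# spool top flange (dark ellipse over pack): print silhouette extents
a=np.hstack([cv2.resize(np.ascontiguousarray(s[150:220,240:330,::-1]),None,fx=4,fy=4,interpolation=2),cv2.resize(np.ascontiguousarray(t[147:217,280:370,::-1]),None,fx=4,fy=4,interpolation=2)])
b=np.hstack([cv2.resize(np.ascontiguousarray(s[240:310,185:275,::-1]),None,fx=4,fy=4,interpolation=2),cv2.resize(np.ascontiguousarray(t[210:280,105:195,::-1]),None,fx=4,fy=4,interpolation=2)])
cv2.imwrite("pics/c5.png",np.vstack([a,b]))
V=t.max(2); np.set_printoptions(linewidth=250); print(V[164:204,288:322:1])
go((585,-110,90,1.662))
E
```

```text
tin [421.1 281.5] 29.8 29.7 1.3607
[[158 158 157 ... 165 164 163]
 [166 165 164 ... 172 173 173]
 [168 167 166 ... 176 180 180]
 ...
 [158 161 165 ... 160 160 160]
 [158 163 164 ... 156 158 157]
 [159 163 165 ... 157 158 157]]
t 7.05 pos [419.3 251.7 128.4] rot [ 3.1402e+00 -3.0000e-04  1.5709e+00] op 74.9 F [ 0.6  0.8 -0.2]
(585, -110, 90, 1.662) -> [-7.235  3.313  0.771] [ 0.013 -0.002 -0.87 ]
```

View pics/c5.png

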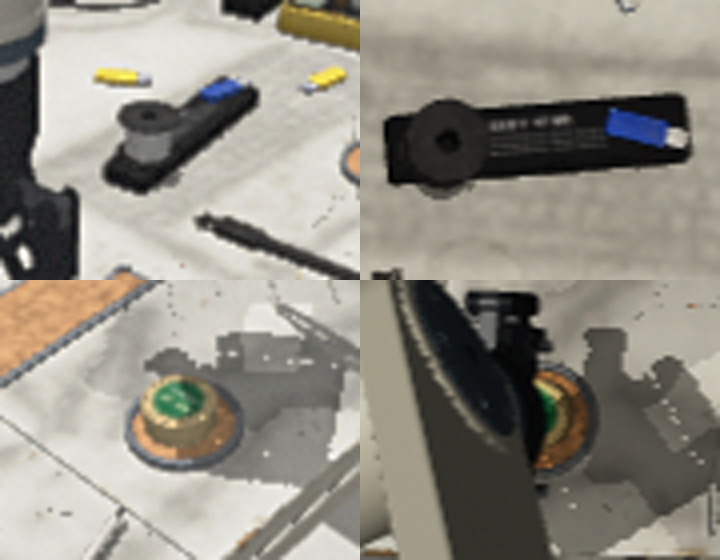

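The lower crops show the tin lying flat inside the small dish at (178,400). In the upper ones the spool's bore is at scene pixel (278,179) and top pixel (302.3,182).

```bash
python3 - <<'E'
from h import *
print(ray("top",(302,181.8),57),ray("scene",(277.8,178.8),57))
t=imaging.grab_frame("top"); 
g=cv2.cvtColor(np.ascontiguousarray(t),cv2.COLOR_RGB2GRAY); c=cv2.HoughCircles(cv2.resize(g[160:205,285:325],None,fx=8,fy=8,interpolation=2),cv2.HOUGH_GRADIENT,1,100,param1=60,param2=15,minRadius=70,maxRadius=110)
print(c, [(ray("top",(285+x[0]/8-.5+.06,160+x[1]/8-.44),57),x[2]/8) for x in c[0]])
E
```

```text
[[ 582.76946382 -111.56349566   57.        ]] [[ 579.202603   -112.82247377   57.        ]]
[[[114.5 188.5 107.2]]] [(array([[ 579.25976481, -103.67254002,   57.        ]]), np.float32(13.4))]
```

Request:
{"api": "drive_tool", "payload": {"plan": [{"x": -0.9, "y": 0.4, "z": 0, "ax": 0, "ay": 0, "az": -0.2, "hand": 75}, {"x": -1.8, "y": 0.8, "z": 0, "ax": 0, "ay": 0, "az": -0.4, "hand": 75}, {"x": -2.7, "y": 1.2, "z": 0, "ax": 0, "ay": 0, "az": -0.6, "hand": 75}, {"x": -3.6, "y": 1.6, "z": 0, "ax": 0, "ay": 0, "az": -0.87, "hand": 75}, {"x": -4.5, "y": 2.0, "z": 0, "ax": 0, "ay": 0, "az": -0.87, "hand": 75}, {"x": -5.4, "y": 2.4, "z": 0, "ax": 0, "ay": 0, "az": -0.87, "hand": 75}, {"x": -6.4, "y": 2.85, "z": 0.2, "ax": 0, "ay": 0, "az": -0.87, "hand": 75}, {"x": -7.27, "y": 3.27, "z": 0.57, "ax": 0, "ay": 0, "az": -0.87, "hand": 75}]}}

```text
clock: 7.9
eef_pos: [581.6, -106.0, 101.2]
tcp_rot: [3.14, 0.0, 1.662]
contact_force: [1.1, 0.7, -0.2]
opening: 0.879
grasp_force: 0.0
```

Request:
{"api": "drive_tool", "payload": {"plan": [{"x": 0, "y": 0, "z": 0, "ax": 0, "ay": 0, "az": 0, "hand": 75}, {"x": 0, "y": 0, "z": 0, "ax": 0, "ay": 0, "az": 0, "hand": 75}, {"x": 0, "y": 0, "z": 0, "ax": 0, "ay": 0, "az": 0, "hand": 75}]}}

```text
clock: 8.2
eef_pos: [579.4, -103.1, 100.6]
tcp_rot: [-3.14, -0.001, 1.663]
contact_force: [0.4, 0.2, -0.5]
opening: 0.876
grasp_force: 0.0
```

```bash
python3 -c "
from h import *
go((583,-112,60,1.662),(583,-112,19,1.662))"
```

```text
t 8.2 pos [ 579.4 -103.1  100.6] rot [-3.1404e+00 -7.0000e-04  1.6627e+00] op 74.8 F [ 0.4  0.2 -0.5]
(583, -112, 60, 1.662) -> [-0.185  0.056  0.812] [-0.011 -0.006  0.007]
(583, -112, 19, 1.662) -> [-0.185  0.057  1.632] [-0.011 -0.006  0.007]
```

Request:
{"api": "drive_tool", "payload": {"plan": [{"x": -0.185, "y": 0.06, "z": 0.2, "ax": 0, "ay": 0, "az": 0, "hand": 75}, {"x": -0.185, "y": 0.06, "z": 0.2, "ax": 0, "ay": 0, "az": 0, "hand": 75}, {"x": -0.185, "y": 0.06, "z": 0.6, "ax": 0, "ay": 0, "az": 0, "hand": 75}, {"x": -0.185, "y": 0.06, "z": 1.0, "ax": 0, "ay": 0, "az": 0, "hand": 75}, {"x": -0.185, "y": 0.06, "z": 1.4, "ax": 0, "ay": 0, "az": 0, "hand": 75}, {"x": -0.185, "y": 0.06, "z": 1.62, "ax": 0, "ay": 0, "az": 0, "hand": 75}, {"x": -0.185, "y": 0.06, "z": 1.62, "ax": 0, "ay": 0, "az": 0, "hand": 75}]}}

```text
clock: 8.9
eef_pos: [582.7, -112.5, 18.6]
tcp_rot: [-3.139, -0.001, 1.663]
contact_force: [0.1, -0.5, 0.4]
opening: 0.88
grasp_force: 0.0
```

```bash
python3 -c "
from h import *
go((583,-112,19,1.662))"
```

```text
t 8.9 pos [ 582.7 -112.5   18.6] rot [-3.139e+00 -8.000e-04  1.663e+00] op 75.2 F [ 0.1 -0.5  0.4]
(583, -112, 19, 1.662) -> [ 0.009  0.007 -0.009] [-0.025 -0.008  0.009]
```

Request:
{"api": "drive_tool", "payload": {"plan": [{"x": 0, "y": 0, "z": 0, "ax": 0, "ay": 0, "az": 0, "hand": 65}, {"x": 0, "y": 0, "z": 0, "ax": 0, "ay": 0, "az": 0, "hand": 60}, {"x": 0, "y": 0, "z": 0, "ax": 0, "ay": 0, "az": 0, "hand": 57}, {"x": 0, "y": 0, "z": 0, "ax": 0, "ay": 0, "az": 0, "hand": 50}, {"x": 0, "y": 0, "z": 0, "ax": 0, "ay": 0, "az": 0, "hand": 48}, {"x": 0, "y": 0, "z": 0, "ax": 0, "ay": 0, "az": 0, "hand": 48}], "grip_force": 40}}

```text
clock: 9.5
eef_pos: [584.5, -113.2, 21.3]
tcp_rot: [3.14, 0.0, 1.662]
contact_force: [-2.2, 0.4, 8.5]
opening: 0.585
grasp_force: 39.8
```

```bash
python3 -c "
from h import *
go((427,-256,110,1.57),(427,-256,20,1.57))"
```

```text
t 9.5 pos [ 584.5 -113.2   21.3] rot [3.1399e+00 4.0000e-04 1.6625e+00] op 49.9 F [-2.2  0.4  8.5]
(427, -256, 110, 1.57) -> [-2.557 -3.396 -1.779] [0.016 0.003 0.883]
(427, -256, 20, 1.57) -> [-2.556 -3.399  0.021] [0.016 0.003 0.883]
```

Request:
{"api": "drive_tool", "payload": {"plan": [{"x": 0, "y": 0, "z": -0.1, "ax": 0, "ay": 0, "az": 0, "hand": 45}, {"x": 0, "y": 0, "z": -0.3, "ax": 0, "ay": 0, "az": 0, "hand": 45}, {"x": 0, "y": 0, "z": -0.7, "ax": 0, "ay": 0, "az": 0, "hand": 45}, {"x": 0, "y": 0, "z": -1.2, "ax": 0, "ay": 0, "az": 0, "hand": 45}, {"x": 0, "y": 0, "z": -1.4, "ax": 0, "ay": 0, "az": 0, "hand": 45}, {"x": 0, "y": 0, "z": -1.4, "ax": 0, "ay": 0, "az": 0, "hand": 45}]}}

```text
clock: 10.1
eef_pos: [585.0, -113.3, 91.8]
tcp_rot: [3.138, 0.001, 1.662]
contact_force: [-0.2, 0.2, -1.1]
opening: 0.581
grasp_force: 41.7
```

```bash
python3 - <<'E'
from h import *
go((427.5,-257,110,1.57),(427.5,-257,20,1.57))
im=imaging.grab_frame("scene")[:,:,::-1][130:220,235:345]; cv2.imwrite("pics/s6.png",cv2.resize(im,None,fx=6.5,fy=6.5,interpolation=2))
E
```

```text
t 10.1 pos [ 585.  -113.3   91.8] rot [3.1383e+00 9.0000e-04 1.6624e+00] op 49.6 F [-0.2  0.2 -1.1]
(427.5, -257, 110, 1.57) -> [-2.573 -3.399 -0.374] [0.032 0.007 0.882]
(427.5, -257, 20, 1.57) -> [-2.572 -3.404  1.426] [0.032 0.007 0.882]
```

View pics/s6.png

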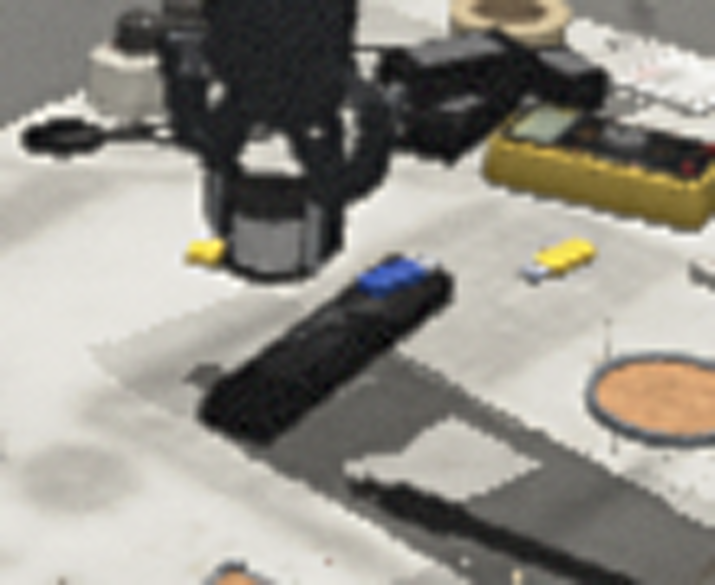

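The spool hangs upright in the grip at crop (270,230), and the pack with the stick is left undisturbed at crop (330,350). Next I'll carry the spool to the large dish.

Request:
{"api": "drive_tool", "payload": {"plan": [{"x": -0.25, "y": -0.33, "z": 0, "ax": 0, "ay": 0, "az": 0.2, "hand": 45}, {"x": -0.7, "y": -0.9, "z": 0, "ax": 0, "ay": 0, "az": 0.4, "hand": 45}, {"x": -1.15, "y": -1.5, "z": 0, "ax": 0, "ay": 0, "az": 0.6, "hand": 45}, {"x": -1.6, "y": -2.1, "z": 0, "ax": 0, "ay": 0, "az": 0.88, "hand": 45}, {"x": -2.05, "y": -2.7, "z": 0, "ax": 0, "ay": 0, "az": 0.88, "hand": 45}, {"x": -2.4, "y": -3.15, "z": 0, "ax": 0, "ay": 0, "az": 0.88, "hand": 45}, {"x": -2.57, "y": -3.4, "z": 0, "ax": 0, "ay": 0, "az": 0.88, "hand": 45}, {"x": -2.57, "y": -3.4, "z": 0.6, "ax": 0, "ay": 0, "az": 0.88, "hand": 45}]}}

```text
clock: 10.95
eef_pos: [426.2, -258.9, 61.5]
tcp_rot: [3.138, 0.002, 1.568]
contact_force: [0.8, -0.2, -1.3]
opening: 0.584
grasp_force: 41.7
```

Request:
{"api": "drive_tool", "payload": {"plan": [{"x": 0, "y": 0, "z": 0.3, "ax": 0, "ay": 0, "az": 0, "hand": 45}, {"x": 0, "y": 0, "z": 0.5, "ax": 0, "ay": 0, "az": 0, "hand": 45}, {"x": 0, "y": 0, "z": 0.5, "ax": 0, "ay": 0, "az": 0, "hand": 45}, {"x": 0, "y": 0, "z": 0.5, "ax": 0, "ay": 0, "az": 0, "hand": 45}]}}

```text
clock: 11.35
eef_pos: [426.3, -256.5, 34.9]
tcp_rot: [-3.141, -0.0, 1.571]
contact_force: [-0.4, 0.7, -0.5]
opening: 0.579
grasp_force: 41.8
```

```bash
python3 - <<'E'
from h import *
go((427.3,-257,7,1.57))
im=imaging.grab_frame("scene")[:,:,::-1][140:220,285:395]; cv2.imwrite("pics/s7.png",cv2.resize(im,None,fx=6.5,fy=6.5,interpolation=2))
E
```

```text
t 11.35 pos [ 426.3 -256.5   34.9] rot [-3.1413e+00 -2.0000e-04  1.5705e+00] op 49.4 F [-0.4  0.7 -0.5]
(427.3, -257, 7, 1.57) -> [-0.01   0.019  0.558] [-0.003 -0.002  0.005]
```

View pics/s7.png

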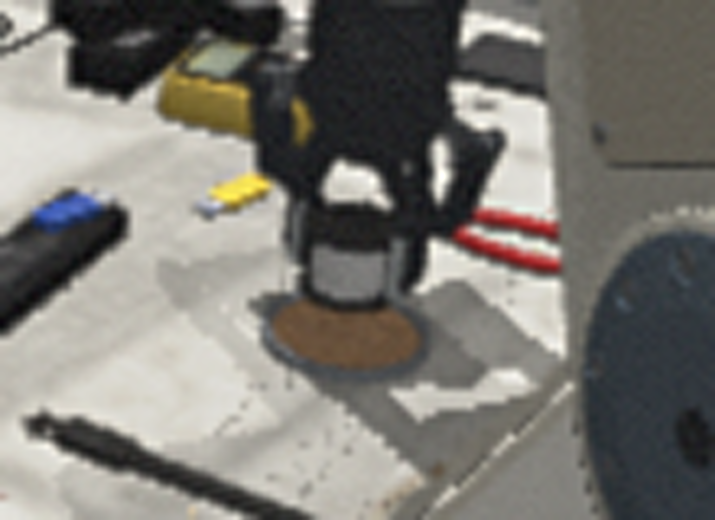

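The spool is upright over the large dish: spool at crop (348,260), dish at (345,335). I'll lower it to contact.

Request:
{"api": "drive_tool", "payload": {"plan": [{"x": 0, "y": 0.01, "z": 0.25, "ax": 0, "ay": 0, "az": 0, "hand": 45}, {"x": 0, "y": 0.01, "z": 0.45, "ax": 0, "ay": 0, "az": 0, "hand": 45}, {"x": 0, "y": 0.01, "z": 0.53, "ax": 0, "ay": 0, "az": 0, "hand": 45}, {"x": 0, "y": 0.01, "z": 0.55, "ax": 0, "ay": 0, "az": 0, "hand": 45}, {"x": 0, "y": 0.01, "z": 0.55, "ax": 0, "ay": 0, "az": 0, "hand": 45}]}}

```text
clock: 11.9
eef_pos: [426.6, -256.5, 7.1]
tcp_rot: [-3.141, -0.0, 1.57]
contact_force: [0.2, -0.4, -1.5]
opening: 0.582
grasp_force: 41.8
```

Request:
{"api": "drive_tool", "payload": {"plan": [{"x": 0, "y": 0, "z": 0.01, "ax": 0, "ay": 0, "az": 0, "hand": 45}, {"x": 0, "y": 0, "z": 0.02, "ax": 0, "ay": 0, "az": 0, "hand": 45}, {"x": 0, "y": 0, "z": 0.02, "ax": 0, "ay": 0, "az": 0, "hand": 45}]}}

```text
clock: 12.2
eef_pos: [426.9, -256.7, 6.6]
tcp_rot: [3.141, 0.0, 1.57]
contact_force: [0.5, 0.0, -1.6]
opening: 0.582
grasp_force: 41.8
```

Request:
{"api": "drive_tool", "payload": {"plan": [{"x": 0, "y": 0, "z": 0.01, "ax": 0, "ay": 0, "az": 0, "hand": 45}, {"x": 0, "y": 0, "z": 0.02, "ax": 0, "ay": 0, "az": 0, "hand": 45}, {"x": 0, "y": 0, "z": 0.02, "ax": 0, "ay": 0, "az": 0, "hand": 45}]}}

```text
clock: 12.5
eef_pos: [426.9, -256.7, 6.3]
tcp_rot: [3.141, 0.0, 1.57]
contact_force: [-3.8, 1.2, 12.4]
opening: 0.581
grasp_force: 41.9
```

Request:
{"api": "drive_tool", "payload": {"plan": [{"x": 0, "y": 0, "z": -0.01, "ax": 0, "ay": 0, "az": 0, "hand": 56}, {"x": 0, "y": 0, "z": -0.01, "ax": 0, "ay": 0, "az": 0, "hand": 65}, {"x": 0, "y": 0, "z": -0.01, "ax": 0, "ay": 0, "az": 0, "hand": 72}, {"x": 0, "y": 0, "z": -0.05, "ax": 0, "ay": 0, "az": 0, "hand": 72}, {"x": 0, "y": 0, "z": -0.5, "ax": 0, "ay": 0, "az": 0, "hand": 75}, {"x": 0, "y": 0, "z": -1.2, "ax": 0, "ay": 0, "az": 0, "hand": 75}, {"x": 0, "y": 0, "z": -2.0, "ax": 0, "ay": 0, "az": 0, "hand": 60}, {"x": 0, "y": 0, "z": -2.4, "ax": 0, "ay": 0, "az": 0, "hand": 40}]}}

```text
clock: 13.3
eef_pos: [427.8, -257.2, 128.3]
tcp_rot: [3.139, 0.002, 1.57]
contact_force: [-0.3, -0.2, 0.3]
opening: 0.554
grasp_force: 0.0
```

```bash
python3 - <<'E'
from h import *
s=imaging.grab_frame("scene"); t=imaging.grab_frame("top")
for n,im in(("top",t),("scene",s)):
    H,S,V=cv2.split(cv2.cvtColor(np.ascontiguousarray(im),cv2.COLOR_RGB2HSV))
    for c in blobs((H>105)&(H<130)&(S>110)&(V>60),15):
        m=c.mean(0)
        if (abs(m-((350,179) if n=="top" else (294,172)))<20).all():
            print(n,m,*rect(n,c,28)); M=np.zeros(V.shape,np.uint8); cv2.drawContours(M,[c.astype(np.int32)],-1,1,-1); mm=cv2.moments(M,True); print("centroid",ray(n,(mm['m10']/mm['m00'],mm['m01']/mm['m00']),28), "ang px",0.5*np.arctan2(2*mm['mu11'],mm['mu20']-mm['mu02']))
A=np.hstack([cv2.resize(np.ascontiguousarray(s[150:220,290:380,::-1]),None,fx=4,fy=4,interpolation=2),cv2.resize(np.ascontiguousarray(t[147:217,290:380,::-1]),None,fx=4,fy=4,interpolation=2)])
cv2.imwrite("pics/c8.png",A)
go((597,-240,90,1.4))
E
```

```text
top [348.85  178.325] [ 597.7 -236.5] 40.9 17.3 -0.2315
centroid [[ 597.76370939 -235.85083501   28.        ]] ang px 0.23521455895672486
scene [294.76190476 172.47619048] [ 592.3 -232.2] 44.8 25.3 -0.0822
centroid [[ 593.03691533 -231.89337702   28.        ]] ang px -0.28622621940259
t 13.4 pos [ 428.5 -257.7  128.4] rot [3.1368e+00 2.9000e-03 1.5703e+00] op 40.2 F [-0.1 -0.2  0.6]
(597, -240, 90, 1.4) -> [0.357 3.365 0.783] [0.048 0.024 1.626]
```

View pics/c8.png

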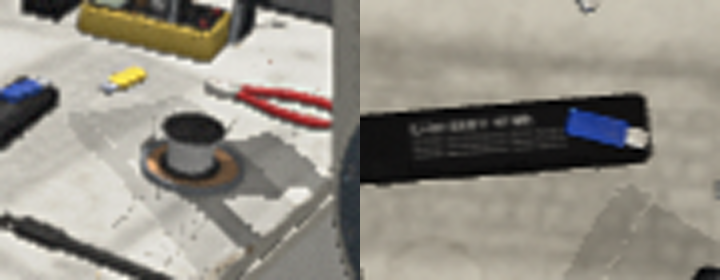

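The spool stands upright inside the large dish at crop (190,150). The blue stick is at top pixel (349,178), its plug toward −y, turned about −0.22 rad. Next is the stick.

Request:
{"api": "drive_tool", "payload": {"plan": [{"x": 0.1, "y": 0.8, "z": 0, "ax": 0, "ay": 0, "az": 0.7, "hand": 42}, {"x": 0.2, "y": 1.6, "z": 0, "ax": 0, "ay": 0, "az": 1.4, "hand": 42}, {"x": 0.3, "y": 2.5, "z": 0.4, "ax": 0, "ay": 0, "az": 2.1, "hand": 42}, {"x": 0.35, "y": 3.1, "z": 0.8, "ax": 0, "ay": 0, "az": 2.1, "hand": 42}, {"x": 0.35, "y": 3.34, "z": 1.37, "ax": 0, "ay": 0, "az": 2.1, "hand": 42}, {"x": 0.35, "y": 3.34, "z": 1.37, "ax": 0, "ay": 0, "az": 2.1, "hand": 42}, {"x": 0.35, "y": 3.34, "z": 1.37, "ax": 0, "ay": 0, "az": 2.1, "hand": 42}]}}

```text
clock: 14.1
eef_pos: [592.2, -238.6, 55.4]
tcp_rot: [-3.138, -0.001, 1.351]
contact_force: [-0.2, -0.2, 0.4]
opening: 0.491
grasp_force: 0.0
```

```bash
python3 - <<'E'
from h import *
go((595.5,-240,21.5,1.35))
im=imaging.grab_frame("scene")[:,:,::-1][130:205,250:350]; cv2.imwrite("pics/s9.png",cv2.resize(im,None,fx=7,fy=7,interpolation=2))
E
```

```text
t 14.1 pos [ 592.2 -238.6   55.4] rot [-3.1379e+00 -5.0000e-04  1.3507e+00] op 42.0 F [-0.2 -0.2  0.4]
(595.5, -240, 21.5, 1.35) -> [-0.013  0.073  0.678] [-0.035 -0.005  0.007]
```

View pics/s9.png

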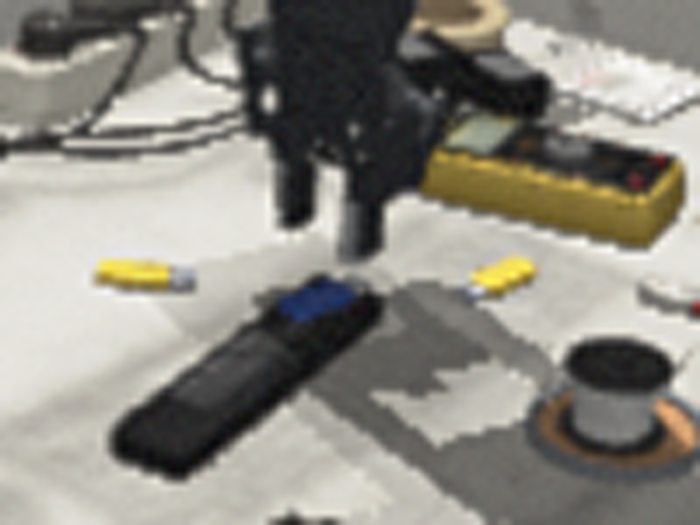

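The fingers, at crop (293,215) and (360,245), straddle the blue stick at (318,300). I have two pictures left, so from here I'll rely on numeric checks.

Request:
{"api": "drive_tool", "payload": {"plan": [{"x": -0.01, "y": 0.06, "z": 0.2, "ax": 0, "ay": 0, "az": 0, "hand": 42}, {"x": -0.01, "y": 0.06, "z": 0.4, "ax": 0, "ay": 0, "az": 0, "hand": 42}, {"x": -0.01, "y": 0.06, "z": 0.55, "ax": 0, "ay": 0, "az": 0, "hand": 42}, {"x": -0.01, "y": 0.06, "z": 0.6, "ax": 0, "ay": 0, "az": 0, "hand": 42}, {"x": -0.01, "y": 0.06, "z": 0.6, "ax": 0, "ay": 0, "az": 0, "hand": 42}]}}

```text
clock: 14.65
eef_pos: [596.1, -240.2, 26.4]
tcp_rot: [-3.141, -0.0, 1.35]
contact_force: [-0.5, 0.2, -0.2]
opening: 0.491
grasp_force: 0.0
```

Request:
{"api": "drive_tool", "payload": {"plan": [{"x": 0, "y": 0, "z": 0.09, "ax": 0, "ay": 0, "az": 0, "hand": 42}, {"x": 0, "y": 0, "z": 0.09, "ax": 0, "ay": 0, "az": 0, "hand": 42}, {"x": 0, "y": 0, "z": 0.09, "ax": 0, "ay": 0, "az": 0, "hand": 30}, {"x": 0, "y": 0, "z": 0.09, "ax": 0, "ay": 0, "az": 0, "hand": 24}, {"x": 0, "y": 0, "z": 0.09, "ax": 0, "ay": 0, "az": 0, "hand": 20}, {"x": 0, "y": 0, "z": 0.09, "ax": 0, "ay": 0, "az": 0, "hand": 13}, {"x": 0, "y": 0, "z": 0.09, "ax": 0, "ay": 0, "az": 0, "hand": 13}, {"x": 0, "y": 0, "z": 0.09, "ax": 0, "ay": 0, "az": 0, "hand": 13}], "grip_force": 30}}

```text
clock: 15.45
eef_pos: [596.9, -240.4, 22.7]
tcp_rot: [3.141, 0.0, 1.35]
contact_force: [-0.3, 0.0, 4.3]
opening: 0.195
grasp_force: 29.7
```

Request:
{"api": "drive_tool", "payload": {"plan": [{"x": 0, "y": 0, "z": -0.1, "ax": 0, "ay": 0, "az": 0, "hand": 13}, {"x": 0, "y": 0, "z": -0.4, "ax": 0, "ay": 0, "az": 0, "hand": 13}, {"x": 0, "y": 0, "z": -0.9, "ax": 0, "ay": 0, "az": 0, "hand": 13}, {"x": 0, "y": 0, "z": -1.2, "ax": 0, "ay": 0, "az": 0, "hand": 13}, {"x": 0, "y": 0, "z": -1.2, "ax": 0, "ay": 0, "az": 0, "hand": 13}, {"x": 0, "y": 0, "z": -1.2, "ax": 0, "ay": 0, "az": 0, "hand": 13}]}}

```text
clock: 16.05
eef_pos: [596.6, -240.4, 82.8]
tcp_rot: [3.141, 0.0, 1.35]
contact_force: [0.6, -0.5, 0.1]
opening: 0.193
grasp_force: 29.3
```

```bash
python3 - <<'E'
from h import *
go((481,54.3,75,1.662))
s=imaging.grab_frame("scene");t=imaging.grab_frame("top"); cv2.imwrite("pics/lift.png",s[:,:,::-1])
for n,im in(("top",t),("scene",s)):
    H,S,V=cv2.split(cv2.cvtColor(np.ascontiguousarray(im),cv2.COLOR_RGB2HSV))
    for c in blobs((H>105)&(H<130)&(S>110)&(V>40),8):
        m=c.mean(0)
        if (abs(m-((350,179) if n=="top" else (294,162)))<25).all(): print(n,m,*rect(n,c,88))
print(proj("scene",(597,-235,86)))
E
```

```text
t 16.05 pos [ 596.6 -240.4   82.8] rot [3.1408e+00 2.0000e-04 1.3504e+00] op 16.5 F [ 0.6 -0.5  0.1]
(481, 54.3, 75, 1.662) -> [ 5.245 -3.546  0.152] [ 0.007  0.003 -2.976]
top [349.84210526 173.84210526] [ 600.1 -225.8] 15.1 14.7 1.564
[295.33246982 157.50177991]
```

Request:
{"api": "drive_tool", "payload": {"plan": [{"x": 0.35, "y": -0.24, "z": 0, "ax": 0, "ay": 0, "az": -0.3, "hand": 13}, {"x": 1.0, "y": -0.68, "z": 0, "ax": 0, "ay": 0, "az": -0.7, "hand": 13}, {"x": 1.7, "y": -1.15, "z": 0, "ax": 0, "ay": 0, "az": -1.2, "hand": 13}, {"x": 2.4, "y": -1.62, "z": 0, "ax": 0, "ay": 0, "az": -1.7, "hand": 13}, {"x": 3.1, "y": -2.1, "z": 0, "ax": 0, "ay": 0, "az": -2.2, "hand": 13}, {"x": 3.8, "y": -2.57, "z": 0, "ax": 0, "ay": 0, "az": -2.6, "hand": 13}, {"x": 4.5, "y": -3.04, "z": 0, "ax": 0, "ay": 0, "az": -2.97, "hand": 13}, {"x": 5.0, "y": -3.38, "z": 0, "ax": 0, "ay": 0, "az": -2.97, "hand": 13}]}}

```text
clock: 16.95
eef_pos: [484.3, 42.4, 81.5]
tcp_rot: [-3.139, -0.0, 1.663]
contact_force: [-0.4, 0.2, 0.8]
opening: 0.196
grasp_force: 29.3
```

Request:
{"api": "drive_tool", "payload": {"plan": [{"x": 0.2, "y": -0.1, "z": 0.2, "ax": 0, "ay": 0, "az": 0, "hand": 13}, {"x": 0.2, "y": -0.1, "z": 0.4, "ax": 0, "ay": 0, "az": 0, "hand": 13}, {"x": 0.2, "y": -0.1, "z": 0.8, "ax": 0, "ay": 0, "az": 0, "hand": 13}, {"x": 0.2, "y": -0.1, "z": 0.8, "ax": 0, "ay": 0, "az": 0, "hand": 13}, {"x": 0.2, "y": -0.1, "z": 0.8, "ax": 0, "ay": 0, "az": 0, "hand": 13}]}}

```text
clock: 17.45
eef_pos: [480.2, 49.1, 41.6]
tcp_rot: [-3.14, 0.0, 1.66]
contact_force: [0.6, -0.2, -0.0]
opening: 0.196
grasp_force: 29.4
```

```bash
python3 - <<'E'
from h import *
go((481,54.3,8.5,1.662))
s=imaging.grab_frame("scene"); cv2.imwrite("pics/place.png",cv2.resize(np.ascontiguousarray(s[185:250,225:315,::-1]),None,fx=8,fy=8,interpolation=2))
E
```

```text
t 17.45 pos [480.2  49.1  41.6] rot [-3.1396e+00  1.0000e-04  1.6603e+00] op 16.7 F [ 0.6 -0.2 -0. ]
(481, 54.3, 8.5, 1.662) -> [0.103 0.026 0.662] [-0.019  0.001 -0.017]
```

View pics/place.png

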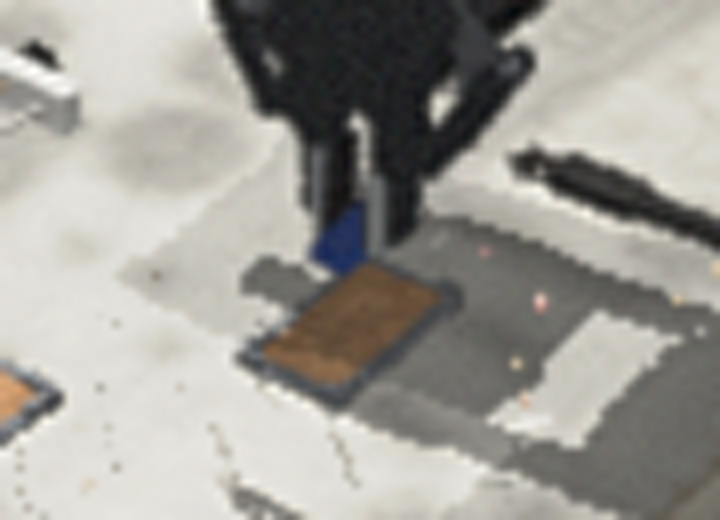

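The stick is held level at crop (340,245) above the short cradle at (350,330). I'll check where its front end is.

```bash
python3 - <<'E'
from h import *
for u,v in((316,256),(344,272)): print(ray("scene",(225+u/8,185+v/8),38+2))
print([proj("scene",(480.2+x,49.1+y,z)).round(1) for x,y,z in((-9,27,38),(9,27,38),(-9,27,47),(9,27,47))])
E
```

```text
[[485.11394081  68.43105515  40.        ]]
[[470.95905343  69.40606465  40.        ]]
[array([266.5, 220.5]), array([261.7, 218.2]), array([266.5, 218. ]), array([261.8, 215.7])]
```

The stick sits a few mm toward −y of the TCP, so I'll shift about 4 mm more along the cradle and lower it.

Request:
{"api": "drive_tool", "payload": {"plan": [{"x": 0.18, "y": 0.02, "z": 0.1, "ax": 0, "ay": 0, "az": 0, "hand": 13}, {"x": 0.18, "y": 0.02, "z": 0.2, "ax": 0, "ay": 0, "az": 0, "hand": 13}, {"x": 0.18, "y": 0.02, "z": 0.4, "ax": 0, "ay": 0, "az": 0, "hand": 13}, {"x": 0.18, "y": 0.02, "z": 0.58, "ax": 0, "ay": 0, "az": 0, "hand": 13}, {"x": 0.18, "y": 0.02, "z": 0.63, "ax": 0, "ay": 0, "az": 0, "hand": 13}, {"x": 0.18, "y": 0.02, "z": 0.64, "ax": 0, "ay": 0, "az": 0, "hand": 13}, {"x": 0.18, "y": 0.02, "z": 0.64, "ax": 0, "ay": 0, "az": 0, "hand": 13}]}}

```text
clock: 18.2
eef_pos: [480.6, 59.1, 10.3]
tcp_rot: [-3.141, 0.0, 1.661]
contact_force: [-0.3, 0.4, -0.9]
opening: 0.198
grasp_force: 29.4
```

Request:
{"api": "drive_tool", "payload": {"plan": [{"x": 0, "y": 0, "z": 0.02, "ax": 0, "ay": 0, "az": 0, "hand": 13}, {"x": 0, "y": 0, "z": 0.045, "ax": 0, "ay": 0, "az": 0, "hand": 13}, {"x": 0, "y": 0, "z": 0.045, "ax": 0, "ay": 0, "az": 0, "hand": 13}, {"x": 0, "y": 0, "z": 0.045, "ax": 0, "ay": 0, "az": 0, "hand": 13}]}}

```text
clock: 18.6
eef_pos: [480.7, 59.1, 8.2]
tcp_rot: [3.141, -0.0, 1.661]
contact_force: [0.3, -0.4, 0.5]
opening: 0.2
grasp_force: 29.4
```

Request:
{"api": "drive_tool", "payload": {"plan": [{"x": 0, "y": 0, "z": 0.01, "ax": 0, "ay": 0, "az": 0, "hand": 13}, {"x": 0, "y": 0, "z": 0.02, "ax": 0, "ay": 0, "az": 0, "hand": 13}, {"x": 0, "y": 0, "z": 0.02, "ax": 0, "ay": 0, "az": 0, "hand": 13}]}}

```text
clock: 18.9
eef_pos: [480.8, 59.2, 7.6]
tcp_rot: [3.141, -0.0, 1.661]
contact_force: [-2.6, -0.8, 7.2]
opening: 0.197
grasp_force: 30.3
```

Request:
{"api": "drive_tool", "payload": {"plan": [{"x": 0, "y": 0, "z": -0.01, "ax": 0, "ay": 0, "az": 0, "hand": 24}, {"x": 0, "y": 0, "z": -0.01, "ax": 0, "ay": 0, "az": 0, "hand": 32}, {"x": 0, "y": 0, "z": -0.02, "ax": 0, "ay": 0, "az": 0, "hand": 36}, {"x": 0, "y": 0, "z": -0.3, "ax": 0, "ay": 0, "az": 0, "hand": 36}, {"x": 0, "y": 0, "z": -1.0, "ax": 0, "ay": 0, "az": 0, "hand": 65}, {"x": 0, "y": 0, "z": -1.8, "ax": 0, "ay": 0, "az": 0, "hand": 65}, {"x": -0.8, "y": 0.6, "z": -1.8, "ax": 0, "ay": 0, "az": 0, "hand": 65}, {"x": -1.7, "y": 1.2, "z": -1.8, "ax": 0, "ay": 0, "az": 0, "hand": 65}]}}

```text
clock: 19.7
eef_pos: [547.3, -17.0, 99.2]
tcp_rot: [3.138, 0.0, 1.664]
contact_force: [1.1, 0.1, 0.3]
opening: 0.764
grasp_force: 0.0
```

```bash
python3 - <<'E'
from h import *
s=imaging.grab_frame("scene");t=imaging.grab_frame("top"); cv2.imwrite("pics/t9.png",t[:,:,::-1])
cor={}
for n,im in(("top",t),("scene",s)):
    H,S,V=cv2.split(cv2.cvtColor(np.ascontiguousarray(im),cv2.COLOR_RGB2HSV))
    for c in blobs((H>105)&(H<130)&(S>110)&(V>40),20):
        m=c.mean(0)
        if (abs(m-((237,222) if n=="top" else (268,225)))<20).all(): print(n,m,*rect(n,c,13))
V=t.max(2)
P=[]
for u in range(285,366):
    r_=np.where(V[160:205,u]<70)[0]+160
    if len(r_)>10: P.append((u,r_.min()-.5,r_.max()+.5))
P=np.array(P); print(P[0],P[-1],len(P))
q=P[8:-8]
U=ray("top",q[:,:2],19);L=ray("top",q[:,[0,2]],0)
for A in(U,L):
    k=np.polyfit(A[:,1],A[:,0],1); print(k, -np.arctan(k[0]))
v=q[:,1:].mean(); print("ends y",ray("top",(P[0][0]-.5,P[0][1:].mean()),19),ray("top",(P[-1][0]+.5,P[-1][1:].mean()),19))
go((590,-173,90,1.662))
E
```

```text
scene [266.95454545 224.45454545] [478.9  64.1] 41.0 17.8 0.1676
[300.  193.5 204.5] [361.  173.5 186.5] 50
[-8.71054804e-02  5.98134828e+02] 0.0868861775800757
[-9.49483871e-02  5.51255323e+02] 0.09466459450314417
ends y [[ 542.28647049 -109.6929811    19.        ]] [[ 595.10524795 -271.76743938   19.        ]]
t 19.8 pos [550.  -20.4  98.3] rot [3.1362e+00 1.6000e-03 1.6591e+00] op 65.0 F [-0.2 -0.8 -0.6]
(590, -173, 90, 1.662) -> [-3.11   0.526  0.174] [ 0.052  0.015 -0.027]
```

Request:
{"api": "drive_tool", "payload": {"plan": [{"x": -0.9, "y": 0.15, "z": 0, "ax": 0, "ay": 0, "az": 0, "hand": 68}, {"x": -1.8, "y": 0.3, "z": 0, "ax": 0, "ay": 0, "az": 0, "hand": 68}, {"x": -2.6, "y": 0.45, "z": 0, "ax": 0, "ay": 0, "az": 0, "hand": 68}, {"x": -3.1, "y": 0.53, "z": 0.4, "ax": 0, "ay": 0, "az": -0.03, "hand": 68}, {"x": -3.1, "y": 0.53, "z": 0.9, "ax": 0, "ay": 0, "az": -0.03, "hand": 68}, {"x": -3.1, "y": 0.53, "z": 1.2, "ax": 0, "ay": 0, "az": -0.03, "hand": 68}, {"x": -3.1, "y": 0.53, "z": 1.2, "ax": 0, "ay": 0, "az": -0.03, "hand": 68}, {"x": -3.1, "y": 0.53, "z": 1.2, "ax": 0, "ay": 0, "az": -0.03, "hand": 68}]}}

```text
clock: 20.6
eef_pos: [585.7, -168.1, 37.2]
tcp_rot: [-3.141, -0.0, 1.665]
contact_force: [0.1, -0.9, 0.3]
opening: 0.801
grasp_force: 0.0
```

```bash
python3 -c "
from h import *
go((590.4,-172.5,4,1.662))"
```

```text
t 20.6 pos [ 585.7 -168.1   37.2] rot [-3.1407e+00 -4.0000e-04  1.6653e+00] op 68.4 F [ 0.1 -0.9  0.3]
(590.4, -172.5, 4, 1.662) -> [-0.096  0.086  0.663] [-0.008 -0.004  0.032]
```

Request:
{"api": "drive_tool", "payload": {"plan": [{"x": -0.096, "y": 0.086, "z": 0.05, "ax": 0, "ay": 0, "az": 0.03, "hand": 68}, {"x": -0.096, "y": 0.086, "z": 0.05, "ax": 0, "ay": 0, "az": 0.03, "hand": 68}, {"x": -0.096, "y": 0.086, "z": 0.3, "ax": 0, "ay": 0, "az": 0.03, "hand": 68}, {"x": -0.096, "y": 0.086, "z": 0.5, "ax": 0, "ay": 0, "az": 0.03, "hand": 68}, {"x": -0.096, "y": 0.086, "z": 0.65, "ax": 0, "ay": 0, "az": 0.03, "hand": 68}, {"x": -0.096, "y": 0.086, "z": 0.65, "ax": 0, "ay": 0, "az": 0.03, "hand": 68}, {"x": -0.096, "y": 0.086, "z": 0.65, "ax": 0, "ay": 0, "az": 0.03, "hand": 68}]}}

```text
clock: 21.3
eef_pos: [590.3, -173.1, 4.2]
tcp_rot: [-3.141, -0.0, 1.661]
contact_force: [-0.0, -1.0, 0.8]
opening: 0.792
grasp_force: 0.0
```

Request:
{"api": "drive_tool", "payload": {"plan": [{"x": 0, "y": 0, "z": 0, "ax": 0, "ay": 0, "az": 0, "hand": 58}, {"x": 0, "y": 0, "z": 0, "ax": 0, "ay": 0, "az": 0, "hand": 52}, {"x": 0, "y": 0, "z": 0, "ax": 0, "ay": 0, "az": 0, "hand": 48}, {"x": 0, "y": 0, "z": 0, "ax": 0, "ay": 0, "az": 0, "hand": 38}, {"x": 0, "y": 0, "z": 0, "ax": 0, "ay": 0, "az": 0, "hand": 38}, {"x": 0, "y": 0, "z": 0, "ax": 0, "ay": 0, "az": 0, "hand": 38}], "grip_force": 60}}

```text
clock: 21.9
eef_pos: [590.8, -173.3, 5.3]
tcp_rot: [3.141, 0.0, 1.661]
contact_force: [-0.8, 0.7, 5.9]
opening: 0.51
grasp_force: 61.5
```

```bash
python3 -c "
from h import *
go((590.4,-172.5,70,1.662))"
```

```text
t 21.9 pos [ 590.8 -173.3    5.3] rot [3.1413e+00 2.0000e-04 1.6614e+00] op 43.5 F [-0.8  0.7  5.9]
(590.4, -172.5, 70, 1.662) -> [ 0.017 -0.006 -1.294] [ 0.003  0.002 -0.005]
```

Holding the pack; lifting it now.

Request:
{"api": "drive_tool", "payload": {"plan": [{"x": 0, "y": 0, "z": -0.1, "ax": 0, "ay": 0, "az": 0, "hand": 38}, {"x": 0, "y": 0, "z": -0.3, "ax": 0, "ay": 0, "az": 0, "hand": 38}, {"x": 0, "y": 0, "z": -0.7, "ax": 0, "ay": 0, "az": 0, "hand": 38}, {"x": 0, "y": 0, "z": -1.2, "ax": 0, "ay": 0, "az": 0, "hand": 38}, {"x": 0, "y": 0, "z": -1.6, "ax": 0, "ay": 0, "az": 0, "hand": 38}, {"x": 0, "y": 0, "z": -1.8, "ax": 0, "ay": 0, "az": 0, "hand": 38}, {"x": 0, "y": 0, "z": -1.8, "ax": 0, "ay": 0, "az": 0, "hand": 38}]}}

```text
clock: 22.6
eef_pos: [591.6, -173.5, 96.3]
tcp_rot: [3.139, 0.001, 1.661]
contact_force: [-0.5, 0.2, -3.3]
opening: 0.505
grasp_force: 62.1
```

```bash
python3 -c "
from h import *
go((570,270.6,95,1.566));print(ray('top',[(225,156),(190,156)],0))"
```

```text
t 22.6 pos [ 591.6 -173.5   96.3] rot [3.1389e+00 1.0000e-03 1.6614e+00] op 43.1 F [-0.5  0.2 -3.3]
(570, 270.6, 95, 1.566) -> [8.885 0.374 0.019] [0.026 0.009 0.911]
[[656.48741533  88.98754995   0.        ]
 [654.90674475 183.21359404   0.        ]]
```

Request:
{"api": "drive_tool", "payload": {"plan": [{"x": 0.3, "y": 0.01, "z": 0, "ax": 0, "ay": 0, "az": 0, "hand": 38}, {"x": 0.8, "y": 0.03, "z": 0, "ax": 0, "ay": 0, "az": 0.1, "hand": 38}, {"x": 1.5, "y": 0.06, "z": 0, "ax": 0, "ay": 0, "az": 0.2, "hand": 38}, {"x": 2.2, "y": 0.09, "z": 0, "ax": 0, "ay": 0, "az": 0.3, "hand": 38}, {"x": 2.9, "y": 0.12, "z": 0, "ax": 0, "ay": 0, "az": 0.4, "hand": 38}, {"x": 3.6, "y": 0.15, "z": 0, "ax": 0, "ay": 0, "az": 0.5, "hand": 38}, {"x": 4.3, "y": 0.18, "z": 0, "ax": 0, "ay": 0, "az": 0.6, "hand": 38}, {"x": 5.0, "y": 0.21, "z": 0, "ax": 0, "ay": 0, "az": 0.7, "hand": 38}]}}

```text
clock: 23.4
eef_pos: [576.9, 78.7, 93.3]
tcp_rot: [-3.139, 0.0, 1.588]
contact_force: [0.8, -0.3, -2.9]
opening: 0.509
grasp_force: 62.1
```

```bash
python3 -c "
from h import *
go((570,270.6,95,1.566))"
```

```text
t 23.4 pos [576.9  78.7  93.3] rot [-3.1391e+00  1.0000e-04  1.5878e+00] op 43.4 F [ 0.8 -0.3 -2.9]
(570, 270.6, 95, 1.566) -> [ 3.84  -0.073 -0.035] [-0.023  0.001  0.208]
```

Request:
{"api": "drive_tool", "payload": {"plan": [{"x": 0.6, "y": 0, "z": 0, "ax": 0, "ay": 0, "az": 0.1, "hand": 38}, {"x": 1.3, "y": -0.03, "z": 0, "ax": 0, "ay": 0, "az": 0.2, "hand": 38}, {"x": 2.0, "y": -0.04, "z": 0, "ax": 0, "ay": 0, "az": 0.2, "hand": 38}, {"x": 2.7, "y": -0.06, "z": 0, "ax": 0, "ay": 0, "az": 0.2, "hand": 38}, {"x": 3.3, "y": -0.07, "z": 0, "ax": 0, "ay": 0, "az": 0.2, "hand": 38}, {"x": 3.7, "y": -0.07, "z": 0, "ax": 0, "ay": 0, "az": 0.2, "hand": 38}, {"x": 3.84, "y": -0.07, "z": 0, "ax": 0, "ay": 0, "az": 0.2, "hand": 38}, {"x": 3.84, "y": -0.07, "z": 0.3, "ax": 0, "ay": 0, "az": 0.2, "hand": 38}]}}

```text
clock: 24.2
eef_pos: [572.5, 269.8, 80.3]
tcp_rot: [3.139, -0.001, 1.569]
contact_force: [0.4, 0.3, -2.2]
opening: 0.508
grasp_force: 62.1
```

Request:
{"api": "drive_tool", "payload": {"plan": [{"x": 0, "y": 0, "z": 0.3, "ax": 0, "ay": 0, "az": 0, "hand": 38}, {"x": 0, "y": 0, "z": 0.7, "ax": 0, "ay": 0, "az": 0, "hand": 38}, {"x": 0, "y": 0, "z": 0.9, "ax": 0, "ay": 0, "az": 0, "hand": 38}, {"x": 0, "y": 0, "z": 0.9, "ax": 0, "ay": 0, "az": 0, "hand": 38}, {"x": 0, "y": 0, "z": 0.9, "ax": 0, "ay": 0, "az": 0, "hand": 38}]}}

```text
clock: 24.7
eef_pos: [571.7, 267.9, 34.3]
tcp_rot: [-3.141, 0.0, 1.566]
contact_force: [-0.5, 0.7, -3.2]
opening: 0.507
grasp_force: 62.0
```

```bash
python3 - <<'E'
from h import *
go((570,270.6,9.5,1.566))
z=monitor.sense()["eef_pos"][2]-5.3+19
s=imaging.grab_frame("scene");t=imaging.grab_frame("top"); np.save("t.npy",t)
cv2.imwrite("pics/p2.png",np.hstack([cv2.resize(np.ascontiguousarray(s[205:285,145:245,::-1]),None,fx=4,fy=4,interpolation=2),cv2.resize(np.ascontiguousarray(t[150:230,105:205,::-1]),None,fx=4,fy=4,interpolation=2)]))
V=t.max(2)
for v in range(176,200,4): print(v,"".join('#' if x<60 else '.' for x in V[v,105:210]))
print([ray("top",(u,187),z).round(1) for u in (116,196)])
E
```

```text
t 24.7 pos [571.7 267.9  34.3] rot [-3.1409e+00  4.0000e-04  1.5664e+00] op 43.3 F [-0.5  0.7 -3.2]
(570, 270.6, 9.5, 1.566) -> [ 0.054 -0.034  0.497] [-0.006  0.003  0.004]
176 ................................#######################################################..................
180 .................................########################################################................
184 ...........#.....................########################################################................
188 ..........######..................#######################################################................
192 ...................................#####################################################.................
196 .....................................################....................................................
[array([[562.3, 362.6,  48. ]]), array([[565.9, 157.8,  48. ]])]
```

Request:
{"api": "drive_tool", "payload": {"plan": [{"x": 0.09, "y": -0.034, "z": 0.05, "ax": 0, "ay": 0, "az": 0, "hand": 38}, {"x": 0.09, "y": -0.034, "z": 0.1, "ax": 0, "ay": 0, "az": 0, "hand": 38}, {"x": 0.09, "y": -0.034, "z": 0.1, "ax": 0, "ay": 0, "az": 0, "hand": 38}]}}

```text
clock: 25.1
eef_pos: [569.8, 273.3, 29.6]
tcp_rot: [-3.142, 0.0, 1.568]
contact_force: [-0.9, 0.0, -3.2]
opening: 0.506
grasp_force: 62.0
```

```bash
python3 - <<'E'
from h import *
go((570,272,9.5,1.566))
z=monitor.sense()["eef_pos"][2]-5.3+19
s=imaging.grab_frame("scene"); V=s.max(2)
cv2.imwrite("pics/p3.png",cv2.resize(np.ascontiguousarray(s[205:295,130:250,::-1]),None,fx=6,fy=6,interpolation=2))
E
```

```text
t 25.1 pos [569.8 273.3  29.6] rot [-3.1415  0.      1.5676] op 43.2 F [-0.9  0.  -3.2]
(570, 272, 9.5, 1.566) -> [-0.026  0.005  0.402] [-0.001  0.     0.016]
```

View pics/p3.png

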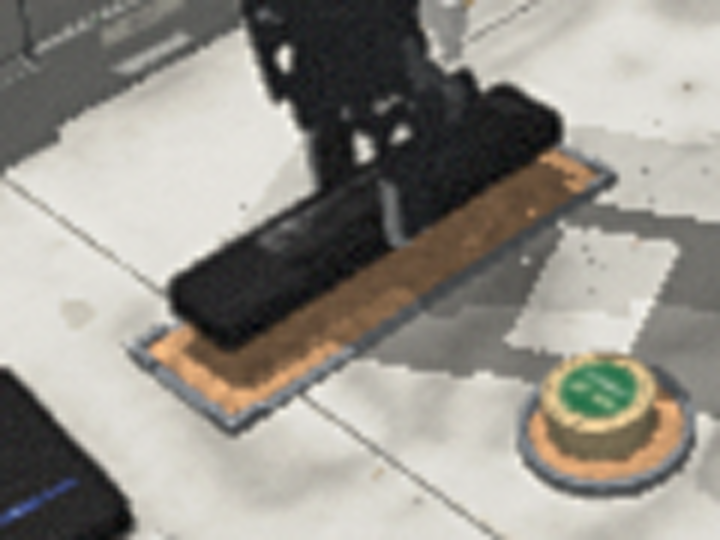

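The pack is level over the long cradle, its lower corners at crop (172,305), (230,350) and (560,143). The tin is flat in its dish at (600,390). I'll check the fit from these corners.

```bash
python3 - <<'E'
from h import *
print(ray("scene",[(130+x/6,205+y/6) for x,y in((172,308),(232,350),(563,145))],24.3).round(1))
print(ray("scene",[(130+x/6,205+y/6) for x,y in((130,345),(232,430),(616,180))],6).round(1))
E
```

```text
[[592.9 367.4  24.3]
 [551.8 366.6  24.3]
 [548.4 174.3  24.3]]
[[605.8 383.    6. ]
 [530.5 385.7   6. ]
 [527.2 160.6   6. ]]
```

The pack is parallel to the cradle and centred within a few mm. I'll lower it.

Request:
{"api": "drive_tool", "payload": {"plan": [{"x": 0, "y": -0.03, "z": 0.15, "ax": 0, "ay": 0, "az": 0.01, "hand": 38}, {"x": 0, "y": -0.03, "z": 0.3, "ax": 0, "ay": 0, "az": 0.01, "hand": 38}, {"x": 0, "y": -0.03, "z": 0.36, "ax": 0, "ay": 0, "az": 0.01, "hand": 38}, {"x": 0, "y": -0.03, "z": 0.38, "ax": 0, "ay": 0, "az": 0.01, "hand": 38}, {"x": 0, "y": -0.03, "z": 0.38, "ax": 0, "ay": 0, "az": 0.01, "hand": 38}]}}

```text
clock: 25.65
eef_pos: [568.4, 273.0, 10.3]
tcp_rot: [-3.141, 0.0, 1.566]
contact_force: [0.5, 0.2, -3.1]
opening: 0.507
grasp_force: 62.1
```

Request:
{"api": "drive_tool", "payload": {"plan": [{"x": 0, "y": 0, "z": 0.01, "ax": 0, "ay": 0, "az": 0, "hand": 38}, {"x": 0, "y": 0, "z": 0.02, "ax": 0, "ay": 0, "az": 0, "hand": 38}, {"x": 0, "y": 0, "z": 0.02, "ax": 0, "ay": 0, "az": 0, "hand": 38}]}}

```text
clock: 25.95
eef_pos: [568.6, 273.1, 9.8]
tcp_rot: [3.141, -0.0, 1.566]
contact_force: [0.0, 0.5, -3.3]
opening: 0.504
grasp_force: 62.1
```

Request:
{"api": "drive_tool", "payload": {"plan": [{"x": 0, "y": 0, "z": 0.01, "ax": 0, "ay": 0, "az": 0, "hand": 38}, {"x": 0, "y": 0, "z": 0.02, "ax": 0, "ay": 0, "az": 0, "hand": 38}, {"x": 0, "y": 0, "z": 0.02, "ax": 0, "ay": 0, "az": 0, "hand": 38}]}}

```text
clock: 26.25
eef_pos: [568.6, 273.2, 9.3]
tcp_rot: [3.141, -0.0, 1.566]
contact_force: [-1.1, -0.9, 4.6]
opening: 0.508
grasp_force: 62.9
```

Contact at the predicted 9.3 mm. Releasing and backing off.

Request:
{"api": "drive_tool", "payload": {"plan": [{"x": 0, "y": 0, "z": -0.01, "ax": 0, "ay": 0, "az": 0, "hand": 48}, {"x": 0, "y": 0, "z": -0.01, "ax": 0, "ay": 0, "az": 0, "hand": 58}, {"x": 0, "y": 0, "z": -0.02, "ax": 0, "ay": 0, "az": 0, "hand": 65}, {"x": 0, "y": 0, "z": -0.3, "ax": 0, "ay": 0, "az": 0, "hand": 65}, {"x": 0, "y": 0, "z": -1.0, "ax": 0, "ay": 0, "az": 0, "hand": 65}, {"x": 0, "y": 0, "z": -1.8, "ax": 0, "ay": 0, "az": 0, "hand": 65}, {"x": 0, "y": 0, "z": -2.6, "ax": 0, "ay": 0, "az": 0, "hand": 65}, {"x": -0.9, "y": 0, "z": -2.8, "ax": 0, "ay": 0, "az": 0, "hand": 65}]}}

```text
clock: 27.05
eef_pos: [571.6, 232.4, 154.8]
tcp_rot: [3.133, -0.005, 1.57]
contact_force: [1.5, -0.9, -0.4]
opening: 0.759
grasp_force: 0.0
```

Request:
{"api": "drive_tool", "payload": {"plan": [{"x": -1, "y": 0, "z": -0.2, "ax": 0, "ay": 0, "az": 0, "hand": 65}, {"x": -2, "y": 0, "z": -0.3, "ax": 0, "ay": 0, "az": 0, "hand": 65}, {"x": -3, "y": 0, "z": -0.3, "ax": 0, "ay": 0, "az": 0, "hand": 65}, {"x": -4, "y": 0, "z": -0.3, "ax": 0, "ay": 0, "az": 0, "hand": 65}, {"x": -5, "y": 0, "z": -0.3, "ax": 0, "ay": 0, "az": 0, "hand": 65}, {"x": -6, "y": 0, "z": -0.3, "ax": 0, "ay": 0, "az": 0, "hand": 65}, {"x": -6.8, "y": 0, "z": -0.3, "ax": 0, "ay": 0, "az": 0, "hand": 65}, {"x": -6.8, "y": 0, "z": -0.3, "ax": 0, "ay": 0, "az": 0, "hand": 65}]}}

```text
clock: 27.85
eef_pos: [566.8, -116.6, 164.9]
tcp_rot: [3.14, 0.002, 1.562]
contact_force: [0.7, -0.3, 0.9]
opening: 0.757
grasp_force: 0.0
```

```bash
python3 - <<'E'
from h import *
go()
s=imaging.grab_frame("scene");t=imaging.grab_frame("top"); cv2.imwrite("pics/f.png",t[:,:,::-1])
for n,im in(("top",t),("scene",s)):
    H,S,V=cv2.split(cv2.cvtColor(np.ascontiguousarray(im),cv2.COLOR_RGB2HSV))
    def near(m,px,k,z,d=14):
        for c in blobs(m,20):
            if (abs(c.mean(0)-px)<d).all(): print(n,k,*rect(n,c,z))
    T=n=="top"
    near((H>105)&(H<130)&(S>110)&(V>40),(237,222) if T else (268,225),"blue",13)
    near((H>40)&(H<95)&(S>70)&(V>30),(150,244) if T else (231,272),"green",24)
    near(V<62,(156,187) if T else (192,245),"pack",23)
    near(V<62,(354,244) if T else (338,180),"spooltop",42)
E
```

```text
t 27.85 pos [ 566.8 -116.6  164.9] rot [3.1399e+00 1.6000e-03 1.5621e+00] op 64.7 F [ 0.7 -0.3  0.9]
top blue [482.1  63. ] 36.6 15.6 0.018
top green [421.3 280.3] 31.1 30.7 0.0184
top pack [568.8 270.7] 199.2 46.4 -0.0002
scene blue [478.9  64.1] 41.0 17.8 0.1676
scene green [420.6 281.1] 30.0 29.7 -0.4728
scene pack [561.2 277.1] 202.9 54.1 -0.0016
```

```bash
python3 - <<'E'
from h import *
for n,px in(("top",(237,222)),("scene",(268,225))):
    A=[]
    for k in range(3):
        H,S,V=cv2.split(cv2.cvtColor(np.ascontiguousarray(imaging.grab_frame(n)),cv2.COLOR_RGB2HSV))
        m=(H>103)&(H<132)&(S>90)&(V>40); m[:px[1]-15]=0;m[px[1]+15:]=0;m[:,:px[0]-25]=0;m[:,px[0]+25:]=0
        v,u=np.nonzero(m); P=ray(n,np.c_[u,v],13)[:,:2]; w,e=np.linalg.eigh(np.cov(P.T)); d=e[:,1]; A.append((-np.arctan(d[0]/d[1]),*P.mean(0)))
    print(n,np.mean(A,0))
    # cork remaining strips either side of stick
    k=((H>5)&(H<20)&(S>80)&(V>90)); k[:px[1]-18]=0;k[px[1]+18:]=0;k[:,:px[0]-25]=0;k[:,px[0]+25:]=0
    v,u=np.nonzero(k); P=ray(n,np.c_[u,v],4)[:,:2]; print("cork",P.min(0),P.max(0))
V=imaging.grab_frame("top").max(2); 
E
```

```text
top [8.76890369e-02 4.81979324e+02 6.16464941e+01]
cork [460.89452053  18.31548023] [501.49215943  92.64831135]
scene [1.65384843e-01 4.79355164e+02 6.38467159e+01]
cork [461.76018646  18.23516341] [501.20439469  88.94919931]
```

The stick's angle is 0.088 rad against the cradle's 0.091, and every item lies inside its holder. Handing in.

```bash
python3 -c "
from rig import r; print(r.sign_off())"
```

```text
the job is handed in; nothing more can be done
None
```

I took the pile apart from the top and handed the job in at about 28 s: the tin, spool, stick and pack are each in their own holder. The final images put the tin, stick and pack inside theirs, with the stick and pack lined up; I last saw the spool upright in its dish just after releasing it, because the final colour check didn't pick it up. No verdict came back.

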